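Set out the carving blanks along the straightedge

ROBOT

A 6-joint arm with a two-finger parallel gripper is mounted at the origin on the work surface. World frame = base frame: x ahead of the robot, y to its left, z up, the work surface at z = 0. Lengths are in m, angles in degrees, forces in N, time in s.
With the tool pointing down it reaches from about 0.275 to 0.85 m from the base axis. Payload 19 kg.
Tool frame: the origin (TCP) lies on the centre line of the jaws, within the pads' length; the fingertips stand 11 mm ahead of it and the grasp point (between the pads) lies 8 mm behind it (arm.nose_length is the distance from the TCP to the fingertips, in m); z points along the fingers, y is the line along which they close (so a half turn about z gives the same grasp; the last joint's range is limited). The gripper opens to 85 mm and grips with 20 to 120 N. Pads are 22 mm wide; open, the fingers measure 114 mm over their backs; the gripper's body (76 mm by 85 mm) begins 54 mm behind the grasp point. The pads swing forward as they close: fully open they stand 13 mm farther back than shut.
Start: joints at [67.781, 8.623, 82.357, -0, 89.026, -7.678], TCP at [0.144, 0.557, 0.242] pointing down, gripper open.
Joint ranges: [-160.23, 160.23], [-39.13, 120.54], [6.94, 153.29], [-79.49, 259.48], [9.18, 160.14], [-161.06, 161.06]. Speed limits (degrees/s): [108.29, 108.29, 127.2, 172.46, 172.46, 172.46].

INTERFACE

Orientations are given as a 3x3 rotation matrix whose columns are the frame's x, y, z axes.
In Python, from plant import arm gives the robot as it stands.
- The arm moves only by the shell command python3 inch.py [FORCE], which reads ROWS from standard input. ROWS is a JSON list that holds a single list of rows (three levels of brackets), with 1 to 8 rows, each of 7 numbers: the finger opening in m, then dx, dy, dz in a scale on which 1.0 is 0.4 m, then a rotation vector rx, ry, rz in parts of the range, where 1.0 means 360 degrees; each row shifts and turns the commanded pose from where the row before left it, along the tool's axes as they then stand; what a row does not reach is not made up. A row lasts 1/12 s, in which the tool goes at most 0.0417 m and 7.16 degrees, less where a joint would pass 70% of its speed; a pose out of reach is approached as far as the arm can. The fingers move at their own pace and stop on an object; FORCE is the grip in N (left out, the last holds). Time passes only in rows, so rows that do not move let the fingers close. It prints the time, the measured TCP pose, the force, the opening and the grip force at its end. A shift or turn number past 1, either way, is cut back to 1. Input that does not fit is refused with a message, and nothing moves.
- arm.read_state(): the state, without advancing time (a new reading comes with each control period).
- arm.camera(name): name is "scene" or "side" or "wrist"; returns the picture (420x560x3 uint8, blue, green, red); there is no depth.
- arm.calibration(name): a dict with "vertical_fov" (degrees; the focal length in pixels is half the picture's height over the tangent of half this angle, whatever the lens; pixels are square), "cx", "cy" (the principal point, pixels), "k1" (the pictures are not rectified: a ray, as slopes to the right and down, at radius r is drawn at 1 + k1 r^2 times it, then the intrinsics apply), "R" (3x3) and "t" (3): a world point X has camera coordinates R X + t. Camera axes: x right, y down, z forward; pixel columns grow to the right and rows downward; lengths in m; the calibration is good to about 2 mm. A picture is of the moment at which its call begins: read the wrist's pose just before it. calibration takes no time and is no camera call; for the wrist camera it gives the pose at the moment of the call.
- arm.hand_in(): hands the job in; it is judged then, once.
The state is a dict: "clock": time; "qpos": joint angles; "joint_velocities": joint speeds; "tau": joint torques, N m; "eef_pos": TCP position; "tool_rot": TCP orientation; "wrist_force": force on the tool from outside, world axes, zero at the start; "wrist_torque": the same for the moment, N m; "grip_width": finger opening in m; "gripper_force": force on a finger pad.
Only numpy, scipy, OpenCV 4.12 (cv2) and the standard library are available. Lean on these libraries where they do the work, as an engineer would, in place of code of your own. Each camera call takes 0.05 s, during which the arm holds its last target. There are 200 camera calls.

TASK

Knock both brass bench dogs down flush with the carving board using the mallet (not the fingers), and put the mallet back on the green tool roll. Then take every carving blank out of the tray, pressing its end over the sloping half of the pocket so that it tips up and can be gripped, and lay the blanks flat, lined face up, and side by side on the board, each with a short end square against the dark fence; last, lay the straightedge flat on the board, flush along the blanks' other short ends so that it spans them all. Leave the jar, tub and chisel alone.

Things in the scene. Friction and masses are not known exactly. Their poses are not given: they have to be found in the camera images.
- board: Fixed plywood carving board, 240 (its x) by 300 (its y) mm, top surface 30 mm above its origin. Origin: centre of its underside; its x points away from the robot (give or take its yaw). A dark fence 15 mm higher than the top stands along its far edge; the fence face looks to -x and lies at board x = +100 mm. Blanks laid against the fence reach from x = +100 to x = +20 mm.
- dog_a: Bench dog a, a brass peg 26 mm wide with a chamfered top, at board x = +30 mm, y = -50 mm. Origin: on its axis, 24 mm below its top.
- dog_b: Bench dog b, the same, at board x = +30 mm, y = +50 mm.
- dog_a_travel (a joint): How far dog a has been driven down, m: 0 = its top stands 24 mm above the board, 0.024 = flush (end stop). A side spring holds it by friction of about 7 N, so it stays where it is driven.
- dog_b_travel (a joint): The same for dog b.
- tray: Fixed wooden tray, 247 (its x) by 127 mm (its y, from -59.5 to +67), 40 mm high, with three pockets side by side at x = -80, 0, +80 mm, each 51 mm wide (x) and reaching from y = -41.5 to +49 mm. Origin: on its underside, in the middle of the middle pocket. A blank lies in a pocket centred at y = 0, its top 2 mm above the tray's, with 1.5 mm of room at its sides.
- tray_ridge (a point): Middle of the ridge across the middle pocket's floor, at tray y = +2.5 mm. Towards -y the floor is level (green, 16 mm below the tray's top); towards +y it slopes down at 28 degrees (yellow). A blank pressed down some 9 mm at 33 mm from its middle towards +y tips over the ridge and stays tipped at about 28 degrees, its -y end about 20 mm above the tray's top.
- roll: Fixed green tool roll lying flat, 320 (its x) by 220 (its y) mm, 3 mm thick, on which mallet and straightedge start. Origin: centre of its underside.
- mallet: Loose wooden mallet, 250 g: light block head 80 (x) by 60 (y) by 60 (z) mm, dark handle 26 mm wide (y) and 28 mm high (z) that runs level from the head's -x face (x = -40 mm) to x = -170 mm, its middle line 30 mm above the origin. Origin: centre of the head's underside.
- straightedge: Loose aluminium straightedge, 280 (its x) by 40 (its y) by 8 mm thick, 300 g, with a red grip rail on top, 90 (x) by 18 (y) mm, from 8 to 50 mm above the underside (gripped above 20 mm, fingers clear the blanks). Origin: centre of its underside.
- blank1: Rectangular wooden carving blank, pale wood with red lines, 48 (its x) by 80 (its y) by 18 mm thick, 60 g. Origin: centre of its underside; z up through its marked top. Starts in a pocket of the tray, its axes along the tray's; may be absent.
- blank2: Rectangular wooden carving blank, red-brown with white lines, 48 (its x) by 80 (its y) by 18 mm thick, 60 g. Origin: centre of its underside; z up through its marked top. As blank1.
- blank3: Rectangular wooden carving blank, dark wood with brass lines, 48 (its x) by 80 (its y) by 18 mm thick, 60 g. Origin: centre of its underside; z up through its marked top. As blank1.
- jar: Bystander: amber jar, 70 mm across, 100 mm high, beyond the work. Origin: centre of its underside.
- tub: Bystander: blue open tub, 120 by 90 by 50 mm. Origin: centre of its underside.
- chisel: Bystander: chisel lying along its y, about 230 mm long, 22 mm high. Origin: on its underside, where handle and blade meet.

How it is judged (in metres and radians):
On the way, in this order (a step that is already met when the one before it is completed fails the run):
1. the held mallet strikes a bench dog ((contact force between mallet and dog_a above 3 N or contact force between mallet and dog_b above 3 N)).
2. both bench dogs are driven down, flush within 3 mm (value of joint each of dog_a_travel, dog_b_travel above 0.021 m), for 0.2 s.
3. every blank that is present lies flat on the board in front of the fence (x of blank1 in the frame of board between -0.02 and 0.067 m and y of blank1 in the frame of board between -0.13 and 0.13 m and z of blank1 in the frame of board between 0.026 and 0.036 m and angle between each of blank1, blank2, blank3's own z axis and vertical below 0.12 rad and x of blank2 in the frame of board between -0.02 and 0.067 m and y of blank2 in the frame of board between -0.13 and 0.13 m and z of blank2 in the frame of board between 0.026 and 0.036 m and x of blank3 in the frame of board between -0.02 and 0.067 m and y of blank3 in the frame of board between -0.13 and 0.13 m and z of blank3 in the frame of board between 0.026 and 0.036 m), for 0.2 s.
4. the straightedge lies flat and flush along the blanks, which are pushed home against the fence (x of straightedge in the frame of board between -0.0045 and 0.01 m and z of straightedge in the frame of board between 0.026 and 0.037 m and angle between the x axis of straightedge and the y axis of board, either way round below 0.04 rad and angle between straightedge's own z axis and vertical below 0.06 rad and linear speed of straightedge below 0.02 m/s and x of blank1 in the frame of board between 0.0565 and 0.067 m and angle between the y axis of each of blank1, blank2, blank3 and the x axis of board, either way round below 0.06 rad and x of blank1 in the frame of straightedge between -0.145 and 0.145 m and x of blank2 in the frame of board between 0.0565 and 0.067 m and x of blank2 in the frame of straightedge between -0.145 and 0.145 m and x of blank3 in the frame of board between 0.0565 and 0.067 m and x of blank3 in the frame of straightedge between -0.145 and 0.145 m), for 0.2 s.
At the end, for the whole second after the job is handed in: Dogs flush within 3 mm; blanks flat, ends within 3.5 mm of the fence and square within 0.06 rad; straightedge flat, spanning all blanks, parallel to the fence within 0.04 rad and within 4.5 mm of touching blanks that are home; mallet lying on the tool roll; all at rest (all of step 2 and all of step 4 and linear speed of each of blank1, blank2, blank3, mallet below 0.02 m/s and x of each of blank1, blank2, blank3 in the frame of board above -0.02 m and y of blank1 in the frame of board between -0.13 and 0.13 m and z of blank1 in the frame of board between 0.026 and 0.036 m and angle between each of blank1, blank2, blank3, mallet's own z axis and vertical below 0.12 rad and y of blank2 in the frame of board between -0.13 and 0.13 m and z of blank2 in the frame of board between 0.026 and 0.036 m and y of blank3 in the frame of board between -0.13 and 0.13 m and z of blank3 in the frame of board between 0.026 and 0.036 m and x of mallet in the frame of roll between -0.16 and 0.16 m and y of mallet in the frame of roll between -0.11 and 0.11 m and z of mallet in the frame of roll between -0.002 and 0.012 m).
It fails at once if the fingers or arm press on a bench dog (contact force between any of the fingers, the arm and dog_a above 3 N or contact force between any of the fingers, the arm and dog_b above 3 N).
It fails at once if a bystander (jar, tub or chisel) is moved more than 3 cm (distance of any of jar, tub, chisel from where it was at the start of the episode above 0.03 m).
Of blank1, blank2, blank3 only 2 to 3 are there at a start; the rules pass over those that are not, and their reading is None.
At some moment in a run one of mallet, straightedge may be knocked a few centimetres aside while the robot is not near it.
It also fails if it takes over 210 s, if anything falls off the work surface, if the arm or the gripper's body presses on something with over 40 N, if the wrist force passes 120 N, or if a joint passes its speed limit or range.

## Working session

There is one attempt and no reset: what is moved stays moved. The work goes in short steps, Python scripts to look and compute and a shell command to move; the robot and the scene stay as the last step left them, time stands still between calls to the robot, and variables do not carry over. Pictures are saved under pics/ and viewed, at most 14 in all, crops included, and the job is handed in when it is done.

```bash
ls; mkdir -p pics
cat > h.py <<'E'
import numpy as np, cv2
from plant import arm
def K(c):
    f=210/np.tan(np.radians(c["vertical_fov"]/2)); return f
def ray(c,u,v):
    f=K(c); d=np.array([(u-c["cx"])/f,(v-c["cy"])/f]); p=d.copy()
    for _ in range(30): p=d/(1+c["k1"]*(p@p))
    R=np.array(c["R"]);t=np.array(c["t"])
    return -R.T@t, R.T@np.array([p[0],p[1],1])
def at(c,u,v,z):
    o,d=ray(c,u,v); return np.round(o+d*(z-o[2])/d[2],4)
def proj(c,X):
    q=np.array(c["R"])@np.array(X)+np.array(c["t"]); p=q[:2]/q[2]; p=p*(1+c["k1"]*(p@p)); return p*K(c)+[c["cx"],c["cy"]]
def snap(n,fn):
    c=arm.calibration(n); im=arm.camera(n); cv2.imwrite("pics/"+fn+"_raw.png",im); np.save("pics/"+fn+".npy",c,allow_pickle=True); return c,im
def load(fn): return np.load("pics/"+fn+".npy",allow_pickle=True).item()
def st():
    s=arm.read_state(); print(round(s["clock"],2),np.round(s["eef_pos"],4),np.round(np.array(s["tool_rot"]),3).tolist(),np.round(s["qpos"],1),round(s["grip_width"],4)); return s
E
python3 - <<'E'
from h import *
st()
for n in ["scene","side","wrist"]:
    c,im=snap(n,n+"0"); print(n,np.round(-np.array(c["R"]).T@c["t"],3))
    cv2.imwrite(f"pics/{n}0v.png",cv2.resize(im,(800,600),interpolation=cv2.INTER_CUBIC))
E
```

```text
inch.py
pics
plant.py
0.0 [0.1443 0.5564 0.2417] [[-0.968, 0.251, -0.0], [0.251, 0.968, -0.001], [0.0, -0.001, -1.0]] [67.8  8.7 82.4 -0.  89.  -7.7] 0.0852
scene [ 1.084 -0.772  0.812]
side [0.445 1.172 0.824]
wrist [0.069 0.575 0.374]
```

View pics/scene0v.png

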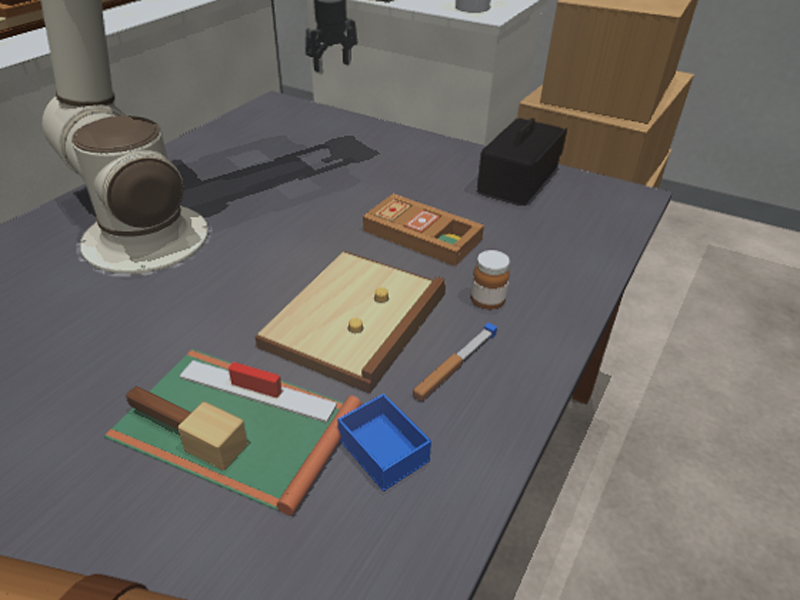

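View pics/side0v.png

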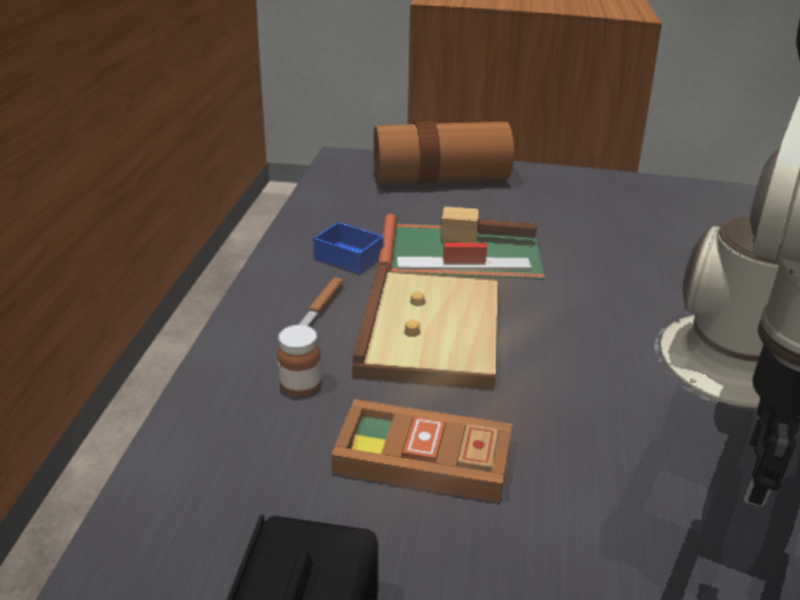

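The scene shows two blanks: pale with red lines in the near pocket, red-brown in the middle one, and the far pocket empty. The mallet and straightedge are on the roll, with the mallet handle pointing toward the robot. Next is a coarse position fix.

Run:
```python
from h import *
c=load("side0"); s=load("scene0")
k=.7
P={'bA':(497,280,.03),'bB':(494,378,.03),'bC':(356,372,.045),'bD':(382,275,.045),'dog1':(418,297,.054),'dog2':(413,326,.054),
'trNearR':(511,424,.04),'trNearL':(502,482,.04),'trFarT':(350,402,.04),'trFarB':(335,457,.04),
'rollTR':(538,226,.003),'rollBR':(543,275,.003),'rollBL':(392,272,.003),'malletTop':(460,211,.063),'handleEnd':(536,228,.035),'se L':(398,264,.008),'seR':(530,264,.008)}
for n,(u,v,z) in P.items(): print('side',n,at(c,u*k,v*k,z))
Q={'bnear L':(258,338,.03),'bnear R':(346,253,.03),'f r':(444,281,.045),'f l':(368,378,.045),'dogA':(355,322,.054),'dogB':(381,291,.054),'headA':(207,403,.063),'headB':(180,433,.063),'headC':(213,452,.063),'headD':(246,425,.063),'hend':(131,393,.04),
'seA':(190,363,.008),'seB':(181,373,.008),'seC':(332,418,.008),'seD':(338,404,.008),'rollA':(195,353,.003),'rollB':(107,434,.003),'rC':(283,505,.003),'railA':(231,364,.05),'railB':(281,379,.05)}
for n,(u,v,z) in Q.items(): print('scene',n,at(s,u*k,v*k,z))
w=load("wrist0"); print(w["vertical_fov"],np.round(w["R"],3).tolist())
```

```text
side bA [ 0.447  -0.1499  0.03  ]
side bB [0.4353 0.1629 0.03  ]
side bC [0.6578 0.2058 0.045 ]
side bD [ 0.6701 -0.102   0.045 ]
side dog1 [ 0.5883 -0.022   0.054 ]
side dog2 [0.5839 0.0725 0.054 ]
side trNearR [0.4032 0.283  0.04  ]
side trNearL [0.4103 0.4059 0.04  ]
side trFarT [0.6531 0.2751 0.04  ]
side trFarB [0.6489 0.3974 0.04  ]
side rollTR [ 0.3644 -0.4563  0.003 ]
side rollBR [ 0.3527 -0.2331  0.003 ]
side rollBL [ 0.6641 -0.1864  0.003 ]
side malletTop [ 0.5435 -0.376   0.063 ]
side handleEnd [ 0.372 -0.382  0.035]
side se L [ 0.6558 -0.2127  0.008 ]
side seR [ 0.3809 -0.2652  0.008 ]
scene bnear L [ 0.459  -0.1552  0.03  ]
scene bnear R [0.4466 0.1517 0.03  ]
scene f r [0.6781 0.155  0.045 ]
scene f l [ 0.6894 -0.149   0.045 ]
scene dogA [ 0.6    -0.0499  0.054 ]
scene dogB [0.5935 0.0523 0.054 ]
scene headA [ 0.5138 -0.3375  0.063 ]
scene headB [ 0.5207 -0.4014  0.063 ]
scene headC [ 0.5858 -0.4025  0.063 ]
scene headD [ 0.5937 -0.3403  0.063 ]
scene hend [ 0.3775 -0.3704  0.04  ]
scene seA [ 0.3812 -0.2509  0.008 ]
scene seB [ 0.3855 -0.277   0.008 ]
scene seC [ 0.6677 -0.2256  0.008 ]
scene seD [ 0.6592 -0.1956  0.008 ]
scene rollA [ 0.3662 -0.2241  0.003 ]
scene rollB [ 0.3791 -0.4312  0.003 ]
scene rC [ 0.6962 -0.3915  0.003 ]
scene railA [ 0.4779 -0.2447  0.05  ]
scene railB [ 0.571 -0.229  0.05 ]
69.56512492185087 [[0.251, 0.968, -0.001], [0.921, -0.239, 0.307], [0.297, -0.078, -0.952]]
```

The rows are not in the units I measure in: shifts go in shares of 0.4 m and turns go in shares of 360 degrees. I convert before sending: -0.034 m / 0.4 = -0.085, -0.024 m / 0.4 = -0.06, -7 degrees / 360 = -0.0194.

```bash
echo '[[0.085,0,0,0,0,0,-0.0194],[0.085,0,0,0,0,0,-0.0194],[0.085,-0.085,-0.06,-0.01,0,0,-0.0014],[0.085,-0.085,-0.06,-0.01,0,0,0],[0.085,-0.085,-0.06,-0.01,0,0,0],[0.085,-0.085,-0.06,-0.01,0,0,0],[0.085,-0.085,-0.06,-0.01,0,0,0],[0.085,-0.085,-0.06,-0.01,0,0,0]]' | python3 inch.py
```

```text
refused: ROWS must be a list holding one list of rows, three levels of brackets. Nothing was moved.
```

Nothing moved. I misread the format; it is a list holding one list of rows, three levels of brackets. Resending.

```bash
echo '[[[0.085,0,0,0,0,0,-0.0194],[0.085,0,0,0,0,0,-0.0194],[0.085,-0.085,-0.06,-0.01,0,0,-0.0014],[0.085,-0.085,-0.06,-0.01,0,0,0],[0.085,-0.085,-0.06,-0.01,0,0,0],[0.085,-0.085,-0.06,-0.01,0,0,0],[0.085,-0.085,-0.06,-0.01,0,0,0],[0.085,-0.085,-0.06,-0.01,0,0,0]]]' | python3 inch.py 
echo '[[[0.085,-0.085,-0.06,-0.01,0,0,0],[0.085,-0.085,-0.06,-0.01,0,0,0],[0.085,-0.085,-0.06,-0.01,0,0,0],[0.085,0,0,0,0,0,0],[0.085,0,0,0,0,0,0]]]' | python3 inch.py
python3 -c "
from h import *
st();c,im=snap('wrist','w1');cv2.imwrite('pics/w1v.png',cv2.resize(im,(800,600),interpolation=cv2.INTER_CUBIC))"
```

```text
clock: 0.82
eef_pos: [0.3486, 0.4111, 0.2664]
tool_rot: [[-1.0, 0.001, 0.0], [0.001, 1.0, -0.0], [-0.0, -0.0, -1.0]]
wrist_force: [1.0, 1.1, -0.3]
grip_width: 0.0852
gripper_force: 0.0
clock: 1.23
eef_pos: [0.4504, 0.3394, 0.2777]
tool_rot: [[-1.0, 0.004, -0.001], [0.004, 1.0, -0.0], [0.001, -0.0, -1.0]]
wrist_force: [-0.9, 1.1, -0.4]
grip_width: 0.0854
gripper_force: 0.0
1.23 [0.4504 0.3394 0.2777] [[-1.0, 0.004, -0.001], [0.004, 1.0, -0.0], [0.001, -0.0, -1.0]] [ 29.2   6.8  80.4  -0.   92.9 -60.6] 0.0854
```

View pics/w1v.png

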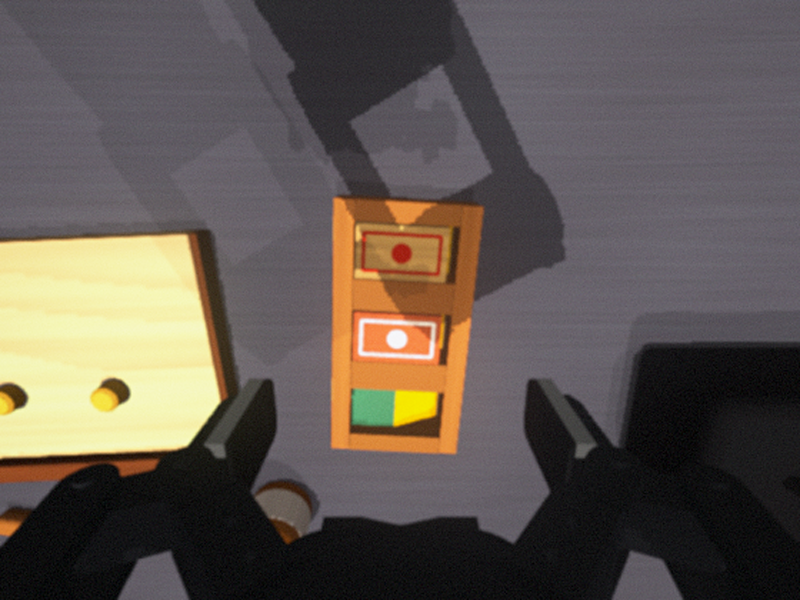

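In the tool's units: -0.04 m / 0.4 = -0.1.

```bash
echo '[[[0.085,0,-0.1,0,0,0,0],[0.085,0,-0.1,0,0,0,0],[0.085,0,-0.1,0,0,0,0],[0.085,0,-0.1,0,0,0,0],[0.085,0,-0.1,0,0,0,0],[0.085,0,-0.1,0,0,0,0],[0.085,0,-0.1,0,0,0,0],[0.085,0,-0.1,0,0,0,0]]]' | python3 inch.py 
echo '[[[0.085,0,-0.1,0,0,0,0],[0.085,0,-0.1,0,0,0,0],[0.085,0,-0.1,0,0,0,0],[0.085,0,-0.1,0,0,0,0],[0.085,0,-0.1,0,0,0,0],[0.085,0,-0.05,0,0,0,0],[0.085,0,0,0,0,0,0],[0.085,0,0,0,0,0,0]]]' | python3 inch.py
python3 -c "
from h import *
st();c,im=snap('wrist','w2');cv2.imwrite('pics/w2v.png',cv2.resize(im,(800,600),interpolation=cv2.INTER_CUBIC))"
```

```text
clock: 1.95
eef_pos: [0.4478, 0.0204, 0.2783]
tool_rot: [[-1.0, -0.002, 0.001], [-0.002, 1.0, 0.0], [-0.001, 0.0, -1.0]]
wrist_force: [0.6, 0.9, 0.7]
grip_width: 0.0848
gripper_force: 0.0
clock: 2.62
eef_pos: [0.4486, -0.1988, 0.2778]
tool_rot: [[-1.0, 0.001, -0.001], [0.001, 1.0, 0.001], [0.001, 0.001, -1.0]]
wrist_force: [-0.2, 0.6, -0.2]
grip_width: 0.085
gripper_force: 0.0
2.62 [ 0.4486 -0.1988  0.2778] [[-1.0, 0.001, -0.001], [0.001, 1.0, 0.001], [0.001, 0.001, -1.0]] [ -32.9   -2.1   89.6    0.    92.6 -122.9] 0.085
```

View pics/w2v.png

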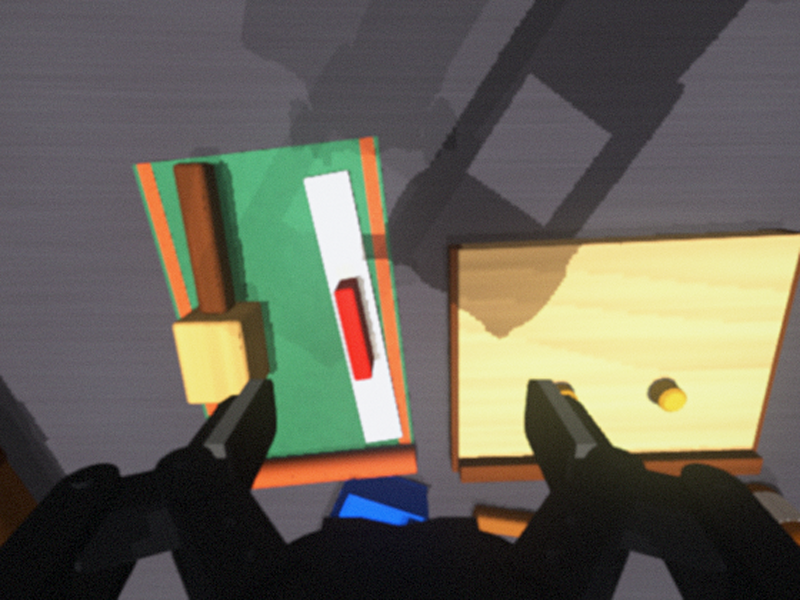

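The wrist views are clear. Row grows with world x and column with world y. Mallet: handle top from (193,165) to (217,311), head top face corners (174,322), (240,320), (249,402), (189,402). Next I'll convert the pixels.

Run:
```python
from h import *
k=.7
w=load("w2")
Q={'h0a':(175,166,.047),'h0b':(210,164,.047),'h1a':(200,313,.047),'h1b':(234,310,.047),'headA':(174,322,.063),'headB':(240,320,.063),'headC':(249,402,.063),'headD':(189,402,.063),
'seA':(304,179,.011),'seB':(348,171,.011),'seC':(402,437,.011),'seD':(366,443,.011),'railA':(336,288,.053),'railB':(357,286,.053),'railC':(372,377,.053),'railD':(354,380,.053),
'rollA':(134,164,.003),'rollB':(377,137,.003),'rollC':(415,470,.003),'bA':(458,247,.03),'bB':(799,233,.03),'bC':(754,452,.045),'bD':(458,460,.045),'dogB':(672,399,.054)}
for n,(u,v,z) in Q.items(): print(n,at(w,u*k,v*k,z))
w=load("w1"); print()
Q={'bA':(190,234,.03),'bCfence':(224,452,.045),'dogB':(105,398,.054),'dogA':(5,402,.054),'tA':(333,198,.04),'tB':(483,207,.04),'tC':(457,454,.04),'tD':(332,447,.04),
'b1A':(356,223,.042),'b1B':(453,227,.042),'b1C':(447,281,.042),'b1D':(356,278,.042),'b1dot':(401,253,.042),'b2dot':(397,339,.042),'b2a':(353,313,.042),'b2b':(441,315,.042),'b2c':(437,362,.042),'b2d':(353,362,.042)}
for n,(u,v,z) in Q.items(): print(n,at(w,u*k,v*k,z))
```

```text
h0a [ 0.3759 -0.3791  0.047 ]
h0b [ 0.3742 -0.3511  0.047 ]
h1a [ 0.5006 -0.3773  0.047 ]
h1b [ 0.4978 -0.3469  0.047 ]
headA [ 0.503  -0.3927  0.063 ]
headB [ 0.5012 -0.3364  0.063 ]
headC [ 0.581  -0.3372  0.063 ]
headD [ 0.5807 -0.3915  0.063 ]
seA [ 0.3871 -0.2847  0.011 ]
seB [ 0.3802 -0.2454  0.011 ]
seC [ 0.656  -0.1974  0.011 ]
seD [ 0.6635 -0.2365  0.011 ]
railA [ 0.4757 -0.2546  0.053 ]
railB [ 0.474  -0.2365  0.053 ]
railC [ 0.5613 -0.2254  0.053 ]
railD [ 0.5643 -0.2421  0.053 ]
rollA [ 0.375  -0.4368  0.003 ]
rollB [ 0.3518 -0.2196  0.003 ]
rollC [ 0.7052 -0.1827  0.003 ]
bA [ 0.4446 -0.1478  0.03  ]
bB [0.4334 0.1472 0.03  ]
bC [0.6475 0.1498 0.045 ]
bD [ 0.6587 -0.1413  0.045 ]
dogB [0.5833 0.0529 0.054 ]

bA [0.4343 0.1541 0.03  ]
bCfence [0.6496 0.1623 0.045 ]
dogB [0.5825 0.0647 0.054 ]
dogA [ 0.5856 -0.0265  0.054 ]
tA [0.4028 0.2826 0.04  ]
tB [0.4107 0.4084 0.04  ]
tC [0.6572 0.3955 0.04  ]
tD [0.6484 0.2691 0.04  ]
b1A [0.4233 0.3013 0.042 ]
b1B [0.427  0.3836 0.042 ]
b1C [0.4745 0.3799 0.042 ]
b1D [0.4715 0.2996 0.042 ]
b1dot [0.4492 0.3393 0.042 ]
b2dot [0.5298 0.3354 0.042 ]
b2a [0.5042 0.2957 0.042 ]
b2b [0.5065 0.3754 0.042 ]
b2c [0.5534 0.3728 0.042 ]
b2d [0.5531 0.2939 0.042 ]
```

In the tool's units: 0.04 m / 0.4 = 0.1, 0.01 m / 0.4 = 0.025.

```bash
echo '[[[0.085,0,0.1,0,0,0,0],[0.085,0,0.1,0,0,0,0],[0.085,0,0.1,0,0,0,0],[0.085,0,0.1,0,0,0,0],[0.085,0,0.1,0,0,0,0],[0.085,0,0.025,0,0,0,0],[0.085,0,0,0,0,0,0],[0.085,0,0,0,0,0,0]]]' | python3 inch.py |head -2
python3 -c "
from h import *
st();c,im=snap('wrist','w3');cv2.imwrite('pics/w3v.png',cv2.resize(im,(800,600),interpolation=cv2.INTER_CUBIC))"
```

```text
clock: 3.33
eef_pos: [0.4483, 0.0124, 0.2784]
3.33 [0.4483 0.0124 0.2784] [[-1.0, -0.003, 0.0], [-0.003, 1.0, -0.0], [-0.0, -0.0, -1.0]] [ -8.3  -7.3  94.3  -0.   93.  -98.4] 0.0847
```

View pics/w3v.png

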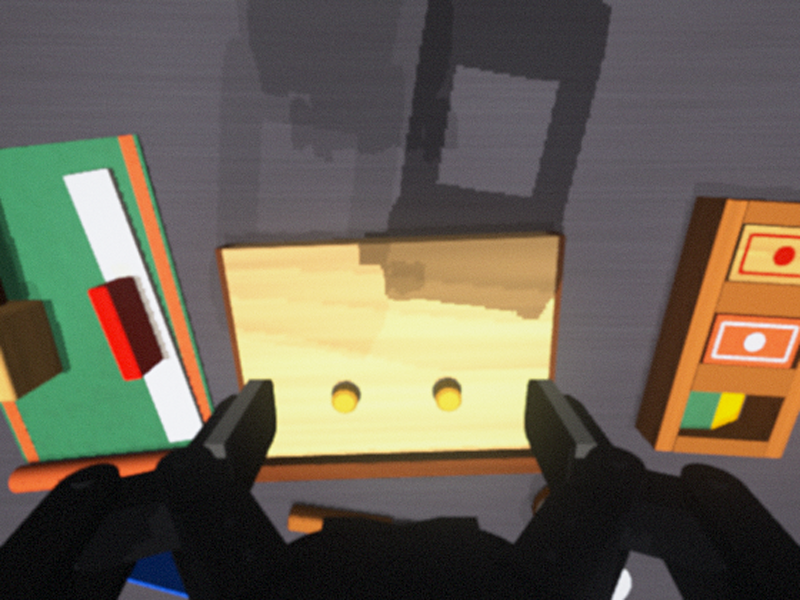

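```bash
python3 - <<'E'
from h import *
k=.7
w=load("w3"); print(w["k1"])
Q={'dogA':(344,400,.054),'dogB':(448,399,.054),'nL':(222,249,.03),'nR':(561,237,.03),'fbaseL':(275,457,.03),'fbaseR':(525,450,.03),'ftopL':(275,463,.045),'ftopR':(525,455,.045)}
P={n:at(w,u*k,v*k,z) for n,(u,v,z) in Q.items()}
for n in P: print(n,P[n])
d=P['dogB']-P['dogA']; print(np.linalg.norm(d), np.degrees(np.arctan2(-d[0],d[1])))
d=P['nR']-P['nL']; print(np.linalg.norm(d), np.degrees(np.arctan2(-d[0],d[1])), (P['nR']+P['nL'])/2)
E
cat > crop.py <<'E'
import sys,cv2
fn,u0,v0,u1,v1,s,o=sys.argv[1:]; im=cv2.imread(f"pics/{fn}_raw.png")[int(v0):int(v1),int(u0):int(u1)]
cv2.imwrite(f"pics/{o}.png",cv2.resize(im,None,fx=float(s),fy=float(s),interpolation=cv2.INTER_CUBIC))
E
python3 crop.py w3 150 155 400 340 3.2 w3c
```

```text
0.01864175583944134
dogA [ 0.5853 -0.0405  0.054 ]
dogB [0.5839 0.057  0.054 ]
nL [ 0.4471 -0.1469  0.03  ]
nR [0.4354 0.1536 0.03  ]
fbaseL [ 0.6675 -0.1185  0.03  ]
fbaseR [0.658  0.1422 0.03  ]
ftopL [ 0.663 -0.114  0.045]
ftopR [0.6526 0.1376 0.045 ]
0.097510050764011 0.822652093838149
0.30072768412635376 2.2296911325375763 [0.44125 0.00335 0.03   ]
```

View pics/w3c.png

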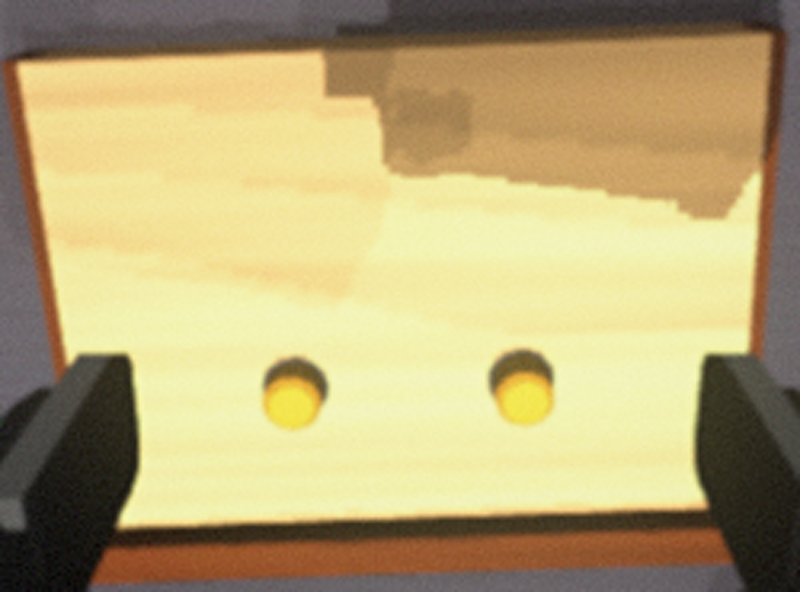

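Dog tops are at about (292,403) and (525,398) in the crop, with the fence face at rows ~508–540. That puts the board origin near (0.561, 0.008) at 2.2° yaw. Now I'll grasp the mallet.

In the tool's units: -0.0377 m / 0.4 = -0.0943, 0.0158 m / 0.4 = 0.0395, -1 degrees / 360 = -0.0028.

```bash
echo '[[[0.085,-0.006,-0.0943,0.0395,0,0,-0.0028],[0.085,-0.006,-0.0943,0.0395,0,0,0],[0.085,-0.006,-0.0943,0.0395,0,0,0],[0.085,-0.006,-0.0943,0.0395,0,0,0],[0.085,-0.006,-0.0943,0.0395,0,0,0],[0.085,-0.006,-0.0943,0.0395,0,0,0],[0.085,-0.006,-0.0943,0.0395,0,0,0],[0.085,-0.006,-0.0943,0.0395,0,0,0]]]' | python3 inch.py 100|head -3
echo '[[[0.085,-0.006,-0.0943,0.0395,0,0,0],[0.085,-0.006,-0.0943,0.0395,0,0,0],[0.085,0,0,0,0,0,0],[0.085,0,0,0,0,0,0]]]' | python3 inch.py
python3 -c "
from h import *
st();c,im=snap('wrist','w4');cv2.imwrite('pics/w4v.png',cv2.resize(im,(560,420),interpolation=cv2.INTER_CUBIC))"
```

```text
clock: 4.05
eef_pos: [0.4714, -0.2934, 0.151]
tool_rot: [[-1.0, -0.015, 0.0], [-0.015, 1.0, -0.0], [-0.0, -0.0, -1.0]]
clock: 4.38
eef_pos: [0.4769, -0.3679, 0.1184]
tool_rot: [[-1.0, -0.013, -0.002], [-0.013, 1.0, 0.002], [0.002, 0.002, -1.0]]
wrist_force: [0.1, 0.6, -0.3]
grip_width: 0.0847
gripper_force: 0.0
4.38 [ 0.4769 -0.3679  0.1184] [[-1.0, -0.013, -0.002], [-0.013, 1.0, 0.002], [0.002, 0.002, -1.0]] [ -45.    15.9   88.2   -0.    76.1 -135.7] 0.0847
```

View pics/w4v.png

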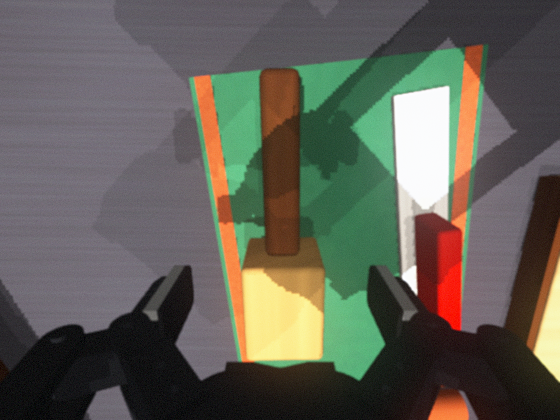

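The handle is centred between the fingers, with its head edge at row 267. Descending and gripping.

In the tool's units: 0.0311 m / 0.4 = 0.0778, 0.004 m / 0.4 = 0.01.

```bash
python3 -c "
from h import *
w=load('w4')
for q in [(246,267,.063),(322,265,.063),(322,360,.063),(246,360,.063),(262,72,.047),(298,72,.047),(268,254,.047),(300,254,.047)]: print(at(w,*q))"
echo '[[[0.085,0.01,0,0.0778,0,0,0],[0.085,0,0,0.0778,0,0,0],[0.085,0,0,0.0778,0,0,0],[0.085,0,0,0,0,0,0],[0.085,0,0,0,0,0,0]]]' | python3 inch.py|head -3
echo '[[[0.015,0,0,0,0,0,0],[0.015,0,0,0,0,0,0],[0.015,0,0,0,0,0,0],[0.015,0,0,0,0,0,0],[0.015,0,0,0,0,0,0],[0.015,0,0,0,0,0,0]]]' | python3 inch.py 110
```

```text
[ 0.5017 -0.392   0.063 ]
[ 0.4995 -0.3393  0.063 ]
[ 0.5811 -0.3349  0.063 ]
[ 0.5818 -0.3935  0.063 ]
[ 0.3758 -0.3811  0.047 ]
[ 0.3755 -0.3589  0.047 ]
[ 0.4994 -0.3773  0.047 ]
[ 0.4991 -0.3535  0.047 ]
clock: 4.85
eef_pos: [0.4741, -0.3651, 0.0273]
tool_rot: [[-1.0, -0.017, -0.001], [-0.017, 1.0, 0.001], [0.001, 0.001, -1.0]]
clock: 5.35
eef_pos: [0.4747, -0.3661, 0.0281]
tool_rot: [[-1.0, -0.017, 0.001], [-0.017, 1.0, -0.001], [-0.001, -0.001, -1.0]]
wrist_force: [-3.3, 2.4, 9.9]
grip_width: 0.0244
gripper_force: 107.2
```

```bash
echo '[[[0.015,0,0,-0.075,0,0,0],[0.015,0,0,-0.075,0,0,0],[0.015,0,0,-0.075,0,0,0],[0.015,-0.0175,0.09,0,0,0,0],[0.015,-0.0175,0.09,0,0,0,0],[0.015,-0.0175,0.09,0,0,0,0],[0.015,-0.0175,0.09,0,0,0,0],[0.015,-0.0175,0.09,0,0,0,0]]]' | python3 inch.py|head -3
echo '[[[0.015,-0.0175,0.09,0,0,0,0],[0.015,-0.0175,0.09,0,0,0,0],[0.015,-0.0175,0.09,0,0,0,0],[0.015,-0.0175,0.0925,0,0,0,0],[0.015,0,0,0,0,0,0],[0.015,0,0,0,0,0,0]]]' | python3 inch.py
python3 -c "
from h import *
st();c,im=snap('side','s5');c,i2=snap('scene','c5');cv2.imwrite('pics/s5v.png',np.hstack([cv2.resize(im[150:300,220:390],None,fx=2.3,fy=2.3),cv2.resize(i2[150:300,150:320],None,fx=2.3,fy=2.3)]))"
```

```text
clock: 6.02
eef_pos: [0.5062, -0.1837, 0.117]
tool_rot: [[-1.0, -0.016, -0.0], [-0.016, 1.0, -0.0], [0.0, -0.0, -1.0]]
clock: 6.52
eef_pos: [0.5319, -0.0381, 0.1169]
tool_rot: [[-1.0, -0.02, -0.0], [-0.02, 1.0, -0.0], [0.0, -0.0, -1.0]]
wrist_force: [0.7, -0.2, -2.7]
grip_width: 0.0248
gripper_force: 109.1
6.52 [ 0.5319 -0.0381  0.1169] [[-1.0, -0.02, -0.0], [-0.02, 1.0, -0.0], [0.0, -0.0, -1.0]] [ -12.4    8.1   97.9   -0.    74.1 -103.5] 0.0248
```

View pics/s5v.png

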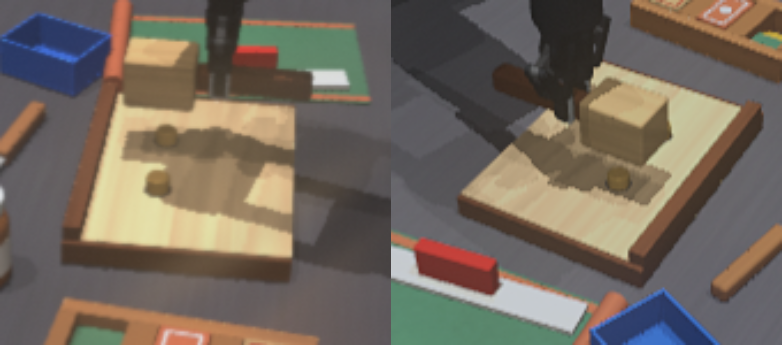

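The mallet is level and above dog A, with the red rail clear. Pressing down.

In the tool's units: 0.016 m / 0.4 = 0.04, 0.006 m / 0.4 = 0.015.

```bash
echo '[[[0.015,0,0,0.04,0,0,0],[0.015,0,0,0.04,0,0,0],[0.015,0,0,0.015,0,0,0],[0.015,0,0,0.015,0,0,0],[0.015,0,0,0.015,0,0,0],[0.015,0,0,0.015,0,0,0],[0.015,0,0,0,0,0,0]]]' | python3 inch.py 120
echo '[[[0.015,0,0,0.01,0,0,0],[0.015,0,0,0.005,0,0,0],[0.015,0,0,0,0,0,0],[0.015,0,0,0,0,0,0]]]' | python3 inch.py | sed -n '1,2p;4p'
```

```text
clock: 7.2
eef_pos: [0.5321, -0.0403, 0.0605]
tool_rot: [[-1.0, -0.016, 0.0], [-0.016, 1.0, -0.0], [-0.0, -0.0, -1.0]]
wrist_force: [-0.3, 0.4, -2.0]
grip_width: 0.0243
gripper_force: 118.1
clock: 7.53
eef_pos: [0.5323, -0.04, 0.0551]
wrist_force: [0.2, -2.1, 1.3]
```

In the tool's units: 0.002 m / 0.4 = 0.005.

```bash
echo '[[[0.015,0,0,0.005,0,0,0],[0.015,0,0,0,0,0,0],[0.015,0,0,0,0,0,0]]]' | python3 inch.py | sed -n '1,2p;4p'
echo '[[[0.015,0,0,0.005,0,0,0],[0.015,0,0,0,0,0,0],[0.015,0,0,0,0,0,0]]]' | python3 inch.py | sed -n '1,2p;4p'
```

```text
clock: 7.78
eef_pos: [0.5322, -0.04, 0.0549]
wrist_force: [-14.6, -0.2, 34.0]
clock: 8.03
eef_pos: [0.5321, -0.04, 0.0546]
wrist_force: [-33.2, 2.5, 64.7]
```

Board contact, so dog A should be flush. Moving on to dog B.

In the tool's units: 0.033 m / 0.4 = 0.0825, 0.032 m / 0.4 = 0.08.

```bash
echo '[[[0.015,0,0,-0.0625,0,0,0],[0.015,0,0,-0.0625,0,0,0],[0.015,0,0.0825,0,0,0,0],[0.015,0,0.0825,0,0,0,0],[0.015,0,0.08,0,0,0,0],[0.015,0,0,0,0,0,0],[0.015,0,0,0,0,0,0]]]' | python3 inch.py | sed -n '1,4p'
echo '[[[0.015,0,0,0.03,0,0,0],[0.015,0,0,0.02,0,0,0],[0.015,0,0,0.02,0,0,0],[0.015,0,0,0.02,0,0,0],[0.015,0,0,0.02,0,0,0],[0.015,0,0,0.005,0,0,0],[0.015,0,0,0,0,0,0]]]' | python3 inch.py | sed -n '1,2p;4p'
```

```text
clock: 8.62
eef_pos: [0.5299, 0.0597, 0.1006]
tool_rot: [[-1.0, -0.019, -0.001], [-0.019, 1.0, 0.0], [0.001, 0.0, -1.0]]
wrist_force: [-0.5, 0.5, -2.7]
clock: 9.2
eef_pos: [0.5302, 0.0576, 0.0551]
wrist_force: [-7.3, -1.9, 12.6]
```

In the tool's units: 0.002 m / 0.4 = 0.005, 0.001 m / 0.4 = 0.0025.

```bash
echo '[[[0.015,0,0,0.005,0,0,0],[0.015,0,0,0.0025,0,0,0],[0.015,0,0,0,0,0,0],[0.015,0,0,0,0,0,0]]]' | python3 inch.py | sed -n '1,2p;4p'
echo '[[[0.015,0,0,-0.0625,0,0,0],[0.015,0,0,-0.1,0,0,0],[0.015,0,-0.09,0,0,0,0],[0.015,0,-0.09,0,0,0,0],[0.015,0,-0.09,0,0,0,0],[0.015,0,-0.09,0,0,0,0],[0.015,0,-0.09,0,0,0,0],[0.015,0,-0.09,0,0,0,0]]]' | python3 inch.py | sed -n '1,4p'
python3 -c "
from h import *
st();c,im=snap('side','s6');c,i2=snap('scene','c6');cv2.imwrite('pics/s6v.png',np.hstack([cv2.resize(im[150:300,220:390],None,fx=2.3,fy=2.3),cv2.resize(i2[150:300,150:320],None,fx=2.3,fy=2.3)]))"
```

```text
clock: 9.53
eef_pos: [0.5301, 0.0576, 0.0547]
wrist_force: [-35.0, -3.7, 60.5]
clock: 10.2
eef_pos: [0.5335, -0.1599, 0.1162]
tool_rot: [[-1.0, -0.016, -0.0], [-0.016, 1.0, 0.0], [0.0, 0.0, -1.0]]
wrist_force: [0.5, -0.1, -2.7]
10.2 [ 0.5335 -0.1599  0.1162] [[-1.0, -0.016, -0.0], [-0.016, 1.0, 0.0], [0.0, 0.0, -1.0]] [ -24.6   10.8   94.8   -0.    74.4 -115.5] 0.0238
```

View pics/s6v.png

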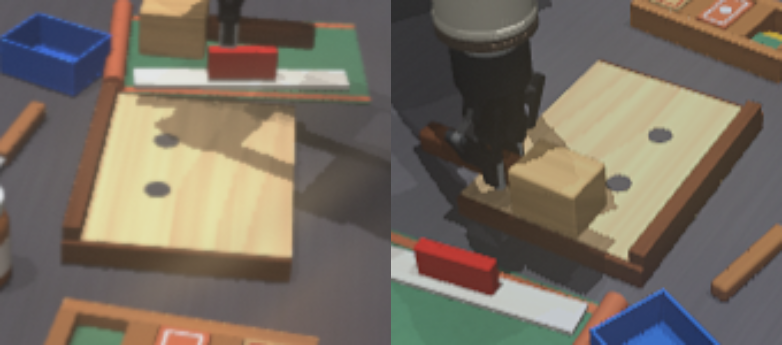

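Both dogs show as flush dark discs. Returning the mallet to the roll.

In the tool's units: -0.035 m / 0.4 = -0.0875, -0.031 m / 0.4 = -0.0775.

```bash
echo '[[[0.015,0.025,-0.0875,0,0,0,0],[0.015,0.025,-0.0875,0,0,0,0],[0.015,0.025,-0.0875,0,0,0,0],[0.015,0.025,-0.0875,0,0,0,0],[0.015,0.025,-0.0875,0,0,0,0],[0.015,0.025,-0.0775,0,0,0,0],[0.015,0,0,0.075,0,0,0],[0.015,0,0,0.075,0,0,0]]]' | python3 inch.py | sed -n '1,2p'
echo '[[[0.015,0,0,0.05,0,0,0],[0.015,0,0,0.0175,0,0,0],[0.015,0,0,0,0,0,0],[0.015,0,0,0,0,0,0]]]' | python3 inch.py | sed -n '1,4p'
```

```text
clock: 10.97
eef_pos: [0.4771, -0.3672, 0.0566]
clock: 11.3
eef_pos: [0.4774, -0.3648, 0.0297]
tool_rot: [[-1.0, -0.017, -0.0], [-0.017, 1.0, 0.0], [0.0, 0.0, -1.0]]
wrist_force: [0.3, -0.2, -1.6]
```

The rows are not in the units I measure in: shifts go in shares of 0.4 m and turns go in shares of 360 degrees. I convert before sending: 0.041 m / 0.4 = 0.1025, -0.04 m / 0.4 = -0.1.

```bash
echo '[[[0.085,0,0,0,0,0,0],[0.085,0,0,0,0,0,0],[0.085,0,0,0,0,0,0],[0.085,0,0,0,0,0,0],[0.085,0,0,-0.075,0,0,0],[0.085,0,0,-0.1,0,0,0],[0.085,0,0,-0.075,0,0,0],[0.085,0,0.1025,-0.05,0,0,0]]]' | python3 inch.py | sed -n '1,6p'
for i in 1 2; do echo '[[[0.0,0.0025,0.1025,0,0,0,0],[0.0,0.0025,0.1025,0,0,0,0],[0.0,0.0025,0.1025,0,0,0,0],[0.0,0.0025,0.1025,0,0,0,0],[0.0,0.0025,0.1025,0,0,0,0],[0.0,0.0025,0.1025,0,0,0,0],[0.0,0.0025,0.1025,0,0,0,0],[0.0,0.0025,0.1025,0,0,0,0]]]' | python3 inch.py | sed -n '1,2p'; done
for i in 1 2; do echo '[[[0.0,0,0,0,0,0,-0.0197],[0.0,0,0,0,0,0,-0.0197],[0.0,0,0,0,0,0,-0.0197],[0.0,0,0,0,0,0,-0.0197],[0.0,0,0,0,0,0,-0.0197],[0.0,0,0,0,0,0,-0.0197],[0,0,0,0,0,0,0]]]' | python3 inch.py | sed -n '1,3p'; done
python3 -c "
from h import *
st();c,im=snap('wrist','w7');c,i2=snap('scene','c7');cv2.imwrite('pics/w7v.png',np.vstack([cv2.resize(im[:300],(784,420)),cv2.resize(i2[240:370,60:260],None,fx=1.4,fy=1.4)]) if 0 else np.hstack([im[:400,80:480],cv2.resize(i2[240:370,60:260],(400,400))]))"
```

```text
clock: 11.97
eef_pos: [0.4773, -0.3316, 0.1518]
tool_rot: [[-1.0, -0.014, 0.003], [-0.014, 1.0, -0.004], [-0.003, -0.004, -1.0]]
wrist_force: [2.3, -0.3, 0.5]
grip_width: 0.0849
gripper_force: 0.0
clock: 12.63
eef_pos: [0.4628, 0.0023, 0.1485]
clock: 13.3
eef_pos: [0.4492, 0.3305, 0.1484]
clock: 13.88
eef_pos: [0.4497, 0.3283, 0.1482]
tool_rot: [[-0.72, -0.694, 0.0], [-0.694, 0.72, 0.0], [-0.0, -0.0, -1.0]]
clock: 14.47
eef_pos: [0.4498, 0.3282, 0.1482]
tool_rot: [[-0.065, -0.998, 0.0], [-0.998, 0.065, 0.0], [-0.0, -0.0, -1.0]]
14.47 [0.4498 0.3282 0.1482] [[-0.065, -0.998, 0.0], [-0.998, 0.065, 0.0], [-0.0, -0.0, -1.0]] [  28.2    9.3   92.6   -0.    78.1 -148.1] -0.0002
```

View pics/w7v.png

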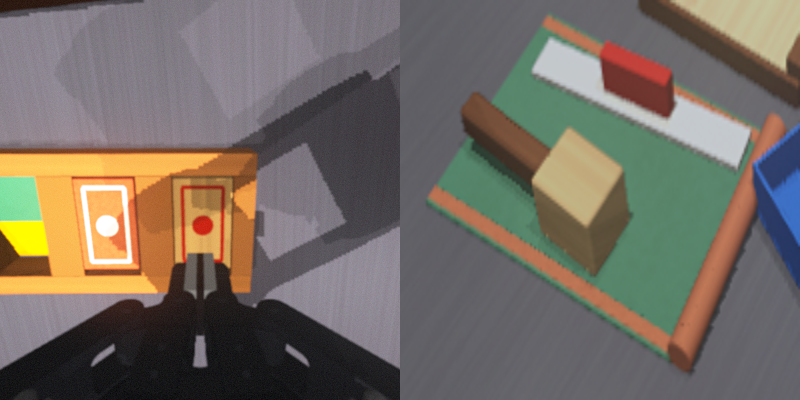

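The mallet rests on the roll. The blank dots sit at raw pixels (282,225) and (186,225), and the tray is aligned with the tool.

```bash
python3 -c "
from h import *
w=load('w7')
for q in [(282.5,225,.042),(186.5,225.5,.042),(253,179,.042),(312,179,.042),(334,151,.04),(80,150,.04),(328,292,.04),(80,293,.04)]: print(at(w,*q))"
```

```text
[0.4489 0.3396 0.042 ]
[0.5296 0.3348 0.042 ]
[0.4701 0.2987 0.042 ]
[0.4228 0.3017 0.042 ]
[0.4047 0.2809 0.04  ]
[0.6027 0.2677 0.04  ]
[0.4114 0.4084 0.04  ]
[0.6367 0.3943 0.04  ]
```

In the tool's units: 0.03 m / 0.4 = 0.075, -0.022 m / 0.4 = -0.055.

```bash
echo '[[[0,-0.055,0.0025,0.05,0,0,0],[0,-0.055,0.0025,0.075,0,0,0],[0,0,0,0.075,0,0,0],[0,0,0,0.025,0,0,0],[0,0,0,0.0125,0,0,0],[0,0,0,0.0125,0,0,0],[0,0,0,0.01,0,0,0],[0,0,0,0,0,0,0]]]' | python3 inch.py | sed -n '1,4p'
python3 -c "
from h import *
st();c,im=snap('side','s8')"
python3 crop.py s8 220 260 380 370 3 a
```

```text
clock: 15.23
eef_pos: [0.4511, 0.3721, 0.0448]
tool_rot: [[-0.069, -0.998, 0.001], [-0.998, 0.069, 0.0], [-0.0, -0.001, -1.0]]
wrist_force: [0.4, -0.8, 1.3]
15.23 [0.4511 0.3721 0.0448] [[-0.069, -0.998, 0.001], [-0.998, 0.069, 0.0], [-0.0, -0.001, -1.0]] [  32.    17.9   95.    -0.    67.1 -144.1] 0.0001
```

In the tool's units: 0.002 m / 0.4 = 0.005.

```bash
echo '[[[0,0,0,0.005,0,0,0],[0,0,0,0.005,0,0,0],[0,0,0,0,0,0,0],[0,0,0,0,0,0,0]]]' | python3 inch.py | sed -n '1,4p'
echo '[[[0,0,0,-0.05,0,0,0],[0,0,0,-0.075,0,0,0],[0.085,0,0,-0.1,0,0,0],[0.085,0.05,0,-0.025,0,0,0],[0.085,0.05,0,0,0,0,0],[0.085,0,0,0,0,0,0]]]' | python3 inch.py | sed -n '1,4p'
python3 -c "
from h import *
st();c,im=snap('wrist','w8');c,i2=snap('scene','c8');c,i3=snap('side','s8');cv2.imwrite('pics/w8v.png',np.hstack([im[:400,80:480],cv2.resize(i3[270:360,220:370],(400,240)).repeat(1,0) if 0 else cv2.copyMakeBorder(cv2.resize(i3[270:360,220:370],(400,240)),0,160,0,0,cv2.BORDER_CONSTANT)]))"
```

```text
clock: 15.62
eef_pos: [0.4519, 0.3731, 0.0428]
tool_rot: [[-0.067, -0.998, 0.004], [-0.998, 0.067, 0.003], [-0.003, -0.003, -1.0]]
wrist_force: [-2.9, 0.3, 21.3]
clock: 16.12
eef_pos: [0.4483, 0.3304, 0.1419]
tool_rot: [[-0.068, -0.998, 0.002], [-0.998, 0.068, 0.0], [-0.001, -0.002, -1.0]]
wrist_force: [-1.3, -0.1, -1.1]
16.12 [0.4483 0.3304 0.1419] [[-0.068, -0.998, 0.002], [-0.998, 0.068, 0.0], [-0.001, -0.002, -1.0]] [  28.5    9.5   93.1   -0.    77.2 -147.6] 0.0481
```

View pics/w8v.png

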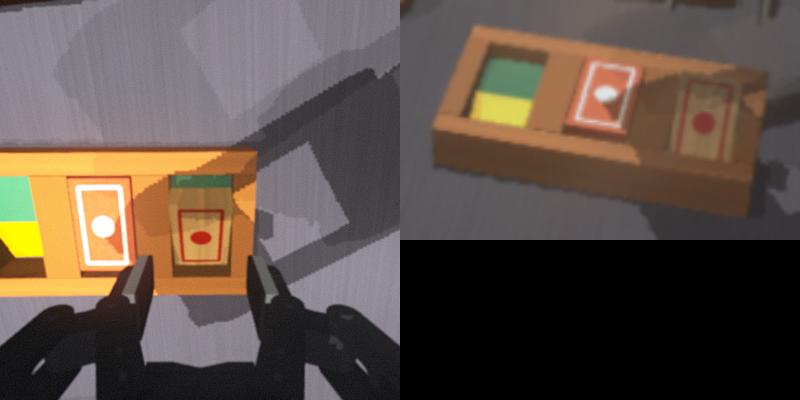

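```bash
python3 -c "
from h import *
w=load('w8')
for q in [(257,207.5,.060),(305,208,.060),(251,189,.044),(314,189,.044),(282,238,.042),(282,264,.022)]: print(at(w,*q))
for y,z in [(-27,60.1),(-35.5,44.2),(8.3,41.3)]:
  print(proj(w,[.449+.058e-3*y,.3395+.998e-3*y,z/1e3]))"
```

```text
[0.4653 0.3173 0.06  ]
[0.4297 0.3201 0.06  ]
[0.4703 0.3069 0.044 ]
[0.421  0.3102 0.044 ]
[0.4488 0.3509 0.042 ]
[0.451  0.3857 0.022 ]
[280.56698588 199.80223311]
[280.46232807 183.62074227]
[280.96120402 234.29742281]
```

Blank1 is tipped, raised end toward -y with its top edge at row ~207 and the dot at (282,238). It slid about 4 mm down-slope. Pre-grasp with a 28° tilt.

In the tool's units: 0.036 m / 0.4 = 0.09, -0.021 m / 0.4 = -0.0525, 7 degrees / 360 = 0.0194.

```bash
echo '[[[0.08,-0.0525,0.0038,0.09,0,0,0],[0.08,0,0,0,0,0.0194,0],[0.08,0,0,0,0,0.0194,0],[0.08,0,0,0,0,0.0194,0],[0.08,0,0,0,0,0.0194,0],[0.08,0,0,0,0,0,0],[0.08,0,0,0,0,0,0]]]' | python3 inch.py | sed -n '1,4p'
python3 -c "
from h import *
s=st(); R=np.array(s['tool_rot']); print(R.T@(np.array([.4481,.3234,.0527])-s['eef_pos']))"
```

```text
clock: 16.85
eef_pos: [0.4473, 0.3548, 0.1022]
tool_rot: [[-0.056, -0.998, -0.032], [-0.881, 0.065, -0.468], [0.47, 0.002, -0.883]]
wrist_force: [0.4, 0.1, 0.1]
16.85 [0.4473 0.3548 0.1022] [[-0.056, -0.998, -0.032], [-0.881, 0.065, -0.468], [0.47, 0.002, -0.883]] [  41.1   26.8   79.8  -19.4   93.8 -133. ] 0.0798
[ 0.00438774 -0.00292348  0.05840044]
```

In the tool's units: 0.02 m / 0.4 = 0.05, 0.012 m / 0.4 = 0.03.

```bash
echo '[[[0.08,0.011,-0.0073,0.05,0,0,0],[0.08,0,0,0.05,0,0,0],[0.08,0,0,0.03,0,0,0],[0.08,0,0,0.016,0,0,0],[0.08,0,0,0,0,0,0]]]' | python3 inch.py 30 | sed -n '1,4p'
echo '[[[0.03,0,0,0,0,0,0],[0.03,0,0,0,0,0,0],[0.03,0,0,0,0,0,0],[0.03,0,0,0,0,0,0],[0.03,0,0,0,0,0,0]]]' | python3 inch.py 30
echo '[[[0.03,0,0,-0.05,0,0,0],[0.03,0,0,-0.1,0,0,0],[0.03,0,0,-0.1,0,0,0],[0.03,0,0,0,0,0,0]]]' | python3 inch.py 60
python3 -c "
from h import *
st();c,im=snap('wrist','w9');c,i3=snap('side','s9');cv2.imwrite('pics/w9v.png',np.hstack([im[:400,80:480],cv2.resize(i3[200:360,220:380],(400,400))]))"
```

```text
clock: 17.27
eef_pos: [0.4486, 0.3211, 0.0543]
tool_rot: [[-0.06, -0.998, -0.033], [-0.881, 0.068, -0.468], [0.469, 0.001, -0.883]]
wrist_force: [-0.4, -0.1, 0.4]
clock: 17.68
eef_pos: [0.4489, 0.3224, 0.0553]
tool_rot: [[-0.059, -0.998, -0.031], [-0.881, 0.067, -0.468], [0.469, -0.001, -0.883]]
wrist_force: [-1.4, 1.2, 5.6]
grip_width: 0.0474
gripper_force: 33.6
clock: 18.02
eef_pos: [0.4533, 0.3725, 0.1496]
tool_rot: [[-0.061, -0.998, -0.025], [-0.884, 0.066, -0.463], [0.464, -0.006, -0.886]]
wrist_force: [1.0, 0.7, 0.7]
grip_width: 0.0457
gripper_force: 61.9
18.02 [0.4533 0.3725 0.1496] [[-0.061, -0.998, -0.025], [-0.884, 0.066, -0.463], [0.464, -0.006, -0.886]] [  41.9   26.2   74.7  -19.4   98.9 -133.9] 0.0457
```

View pics/w9v.png

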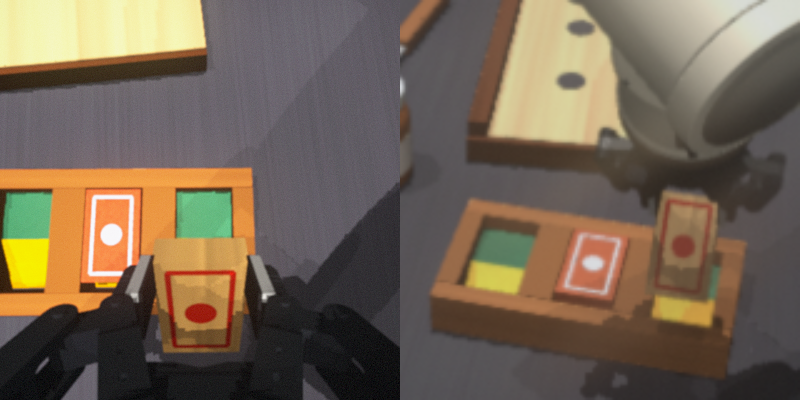

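Blank1 came out with the grip, but its face may have rotated in the jaws. I'll triangulate its tilt from the red frame and dot.

```bash
cat >> h.py <<'E'
def tri(ca,pa,cb,pb):
    o1,d1=ray(ca,*pa);o2,d2=ray(cb,*pb);d1=d1/np.linalg.norm(d1);d2=d2/np.linalg.norm(d2)
    s=np.linalg.lstsq(np.c_[d1,-d2],o2-o1,rcond=None)[0]; a=o1+d1*s[0];b=o2+d2*s[1]
    return (a+b)/2,np.linalg.norm(a-b)
E
python3 - <<'E'
from h import *
w=load('w9');s=load('s9')
f=lambda x,y:((x-400)/2.5+220,y/2.5+200)
for a,b in [((280,313),f(683,245)),((248,274),f(663,197)),((316,271),f(715,203)),((252,348),f(654,287)),((312,350),f(706,293))]:
    p,e=tri(w,a,s,b); print(np.round(p,4),round(e,4))
im=cv2.imread('pics/w9_raw.png')
hsv=cv2.cvtColor(im,cv2.COLOR_BGR2HSV)
m=((hsv[...,0]<6)|(hsv[...,0]>174))&(hsv[...,1]>150)&(hsv[...,2]>70)
m=m.astype(np.uint8); m[:250]=0;m[360:]=0;m[:,:235]=0;m[:,325:]=0
n,l,S,C=cv2.connectedComponentsWithStats(m)
for i in range(1,n):
    if S[i,4]>30: 
        pts=np.argwhere(l==i)[:,::-1].astype(np.float32); print(S[i],C[i]); print(cv2.approxPolyDP(cv2.convexHull(pts),4,True).reshape(-1,2).tolist())
E
```

```text
[0.4548 0.3914 0.1257] 0.001
[0.4715 0.3679 0.151 ] 0.0041
[0.4346 0.3686 0.1515] 0.0026
[0.4737 0.4151 0.101 ] 0.0018
[0.4351 0.4179 0.1034] 0.0044
[245 271  70  77 756] [280.17195767 304.37566138]
[[313.0, 271.0], [309.0, 344.0], [254.0, 346.0], [245.0, 274.0]]
[266 304  30  19 436] [280.34174312 312.94954128]
[[295.0, 314.0], [278.0, 322.0], [266.0, 311.0], [282.0, 304.0]]
```

```bash
cat >> h.py <<'E'
B0=np.array([.5612,.0080,0]); BY=np.radians(2.23)
bx=np.array([np.cos(BY),np.sin(BY),0]); by=np.array([-np.sin(BY),np.cos(BY),0]); ez=np.array([0,0,1.])
def bd(x,y,z): return B0+bx*x+by*y+ez*z
def Rpl(tilt):
    from scipy.spatial.transform import Rotation as Ro
    return np.c_[-bx,by,-ez]@Ro.from_rotvec([0,np.radians(tilt),0]).as_matrix()
E
python3 - <<'E'
from h import *
s=st(); R=np.array(s['tool_rot']); a=np.radians(45.5)
x=-R[:,1]; 
h=np.cross(ez,x*[1,1,0]); h/=np.linalg.norm(h)   # horizontal dir of long axis
print(h); n=h*np.sin(a)+ez*np.cos(a)
ub=np.array([.4548,.3914,.1257])-.018*n
bt=R.T@(ub-s['eef_pos']); print('Bt',bt)
for z in (.06,.0305): print(bd(.050,.045,z)-Rpl(-17.8)@bt)
print(Rpl(0).round(3).tolist())
E
echo '[[[0.03,0,0,0,0,-0.0194,0],[0.03,0,0,0,0,-0.0194,0],[0.03,0,0,0,0,-0.0194,0],[0.03,0,0,0,0,-0.0186,0],[0.03,0,0,-0.025,0,0,0.0194],[0.03,0,0,-0.025,0,0,0.0194],[0.03,0,0,-0.025,0,0,0.0194],[0.03,0,0,0,0,0,0.0194]]]' | python3 inch.py | sed -n '1,3p'
echo '[[[0.03,0,0,0,0,0,0.0194],[0.03,0,0,0,0,0,0.0194],[0.03,0,0,0,0,0,0.0194],[0.03,0,0,0,0,0,0.0194],[0.03,0,0,0,0,0,0.0194],[0.03,0,0,0,0,0,0.0194],[0.03,0,0,0,0,0,0.0194],[0.03,0,0,0,0,0,0.0194]]]' | python3 inch.py | sed -n '1,5p'
```

```text
18.12 [0.4522 0.3698 0.1441] [[-0.059, -0.998, -0.029], [-0.882, 0.066, -0.467], [0.468, -0.002, -0.884]] [  41.8   26.4   75.2  -19.4   98.6 -133.9] 0.0454
[ 0.06600482  0.9978193  -0.        ]
Bt [-0.02232416 -0.00113715  0.02328854]
[0.58101369 0.05494367 0.07534931]
[0.58101369 0.05494367 0.04584931]
[[-0.999, -0.039, 0.0], [-0.039, 0.999, 0.0], [0.0, 0.0, -1.0]]
clock: 18.78
eef_pos: [0.4521, 0.3685, 0.1738]
tool_rot: [[-0.533, -0.846, 0.0], [-0.846, 0.533, -0.005], [0.004, -0.003, -1.0]]
clock: 19.45
eef_pos: [0.4515, 0.3684, 0.1716]
tool_rot: [[-1.0, -0.031, -0.002], [-0.031, 0.999, -0.006], [0.002, -0.006, -1.0]]
wrist_force: [0.2, 0.4, -0.5]
grip_width: 0.0458
```

In the tool's units: -0.0353 m / 0.4 = -0.0883, -0.0133 m / 0.4 = -0.0333.

```bash
echo '[[[0.03,-0.0333,-0.0883,0,0,0,0],[0.03,-0.0333,-0.0883,0,0,0,0],[0.03,-0.0333,-0.0883,0,0,0,0],[0.03,-0.0333,-0.0883,0,0,0,0],[0.03,-0.0333,-0.0883,0,0,0,0],[0.03,-0.0333,-0.0883,0.025,0,0,0],[0.03,-0.0333,-0.0883,0.05,0,0,0],[0.03,-0.0333,-0.0883,0.05,0,0,0]]]' | python3 inch.py | sed -n '1,3p'
echo '[[[0.03,-0.0333,-0.0883,0,0,0,0],[0.03,0,0,0,0,-0.0167,0],[0.03,0,0,0,0,-0.0167,0],[0.03,0,0,0,0,-0.0161,0],[0.03,0,0,0,0,0,0],[0.03,0,0,0,0,0,0],[0.03,0,0,0,0,0,0]]]' | python3 inch.py | sed -n '1,5p'
python3 - <<'E'
from h import *
s=st(); R=np.array(s['tool_rot']); bt=np.array([-.0223,-.001,.0265])
for z in (.036,.03): print(R.T@(bd(.050,.045,z)-Rpl(-17.8)@bt-s['eef_pos']))
c,im=snap('side','s10')
# blank colour outline
hsv=cv2.cvtColor(im,cv2.COLOR_BGR2HSV)
m=((hsv[...,0]<6)|(hsv[...,0]>174))&(hsv[...,1]>130)&(hsv[...,2]>70); m=m.astype(np.uint8); m[:160]=0; m[262:]=0; m[:,:250]=0; m[:,400:]=0
n,l,S,C=cv2.connectedComponentsWithStats(m)
for i in range(1,n):
    if S[i,4]>8: print(S[i],C[i], [at(c,C[i][0],C[i][1],z) for z in (.08,.1)], cv2.approxPolyDP(cv2.convexHull(np.argwhere(l==i)[:,::-1].astype(np.float32)),2,True).reshape(-1,2).tolist())
E
```

```text
clock: 20.12
eef_pos: [0.5681, 0.0901, 0.1241]
tool_rot: [[-0.999, -0.037, -0.001], [-0.037, 0.999, -0.005], [0.001, -0.005, -1.0]]
clock: 20.7
eef_pos: [0.5828, 0.0573, 0.1256]
tool_rot: [[-0.952, -0.038, 0.303], [-0.037, 0.999, 0.006], [-0.303, -0.005, -0.953]]
wrist_force: [0.3, -0.1, -1.0]
grip_width: 0.046
20.7 [0.5828 0.0573 0.1256] [[-0.952, -0.038, 0.303], [-0.037, 0.999, 0.006], [-0.303, -0.005, -0.953]] [ -2.5   3.5 103.7   1.4  55.2 -95.3] 0.046
[ 0.02424526 -0.0020664   0.06697131]
[ 0.0260621  -0.00203429  0.07268953]
[311 169  30  14 371] [324.90566038 175.85444744] [array([ 0.5168, -0.1643,  0.08  ]), array([ 0.5149, -0.1283,  0.1   ])] [[340.0, 172.0], [338.0, 182.0], [311.0, 181.0], [313.0, 169.0]]
[276 199   5   3  12] [278.16666667 199.91666667] [array([ 0.6258, -0.013 ,  0.08  ]), array([0.6209, 0.0188, 0.1   ])] [[280.0, 199.0], [276.0, 200.0]]
```

In the tool's units: 0.0315 m / 0.4 = 0.0788, 0.0115 m / 0.4 = 0.0288.

```bash
echo '[[[0.03,0.0288,-0.005,0.0788,0,0,0],[0.03,0.0288,0,0.0788,0,0,0],[0.03,0,0,0,0,0,0],[0.03,0.0023,0,0.0073,0,0,0],[0.03,0.0023,0,0.0073,0,0,0],[0.03,0,0,0,0,0,0],[0.03,0,0,0,0,0,0]]]' | python3 inch.py | sed -n '1,4p'
for i in 1 2; do echo '[[[0.03,0.0023,0,0.0073,0,0,0],[0.03,0,0,0,0,0,0],[0.03,0,0,0,0,0,0]]]' | python3 inch.py | sed -n '1,2p;4p'; done
```

```text
clock: 21.33
eef_pos: [0.5811, 0.055, 0.0539]
tool_rot: [[-0.951, -0.038, 0.307], [-0.038, 0.999, 0.006], [-0.307, -0.005, -0.952]]
wrist_force: [0.5, -0.1, -0.6]
clock: 21.58
eef_pos: [0.5812, 0.0549, 0.051]
wrist_force: [-1.5, -0.8, 8.4]
clock: 21.83
eef_pos: [0.5823, 0.0549, 0.0494]
wrist_force: [-5.2, -0.5, 22.3]
```

In the tool's units: 0.0019 m / 0.4 = 0.0048, 0.0006 m / 0.4 = 0.0015.

```bash
echo '[[[0.03,0,0,0,0,0,0],[0.03,0,0,0,0,0,0],[0.03,0.0015,0,0.0048,0,0,0],[0.03,0,0,0,0,0,0],[0.03,0,0,0,0,0,0]]]' | python3 inch.py 20| sed -n '1,6p'
echo '[[[0.03,-0.01,0,0,0,0,0],[0.03,-0.01,0,0,0,0,0],[0.03,0,0,0,0,0,0]]]' | python3 inch.py | sed -n '1,2p;4p'
python3 - <<'E'
from h import *
c,im=snap('side','s11');c,i2=snap('scene','c11');cv2.imwrite('pics/s11v.png',np.hstack([cv2.resize(im[160:270,240:370],(400,338)),cv2.resize(i2[160:270,180:310],(400,338))]))
E
```

```text
clock: 22.25
eef_pos: [0.5828, 0.0548, 0.0488]
tool_rot: [[-0.949, -0.038, 0.312], [-0.038, 0.999, 0.006], [-0.312, -0.006, -0.95]]
wrist_force: [-17.4, -0.5, 42.4]
grip_width: 0.046
gripper_force: 77.5
clock: 22.5
eef_pos: [0.5878, 0.0551, 0.0489]
wrist_force: [-29.9, -2.3, 34.6]
```

View pics/s11v.png

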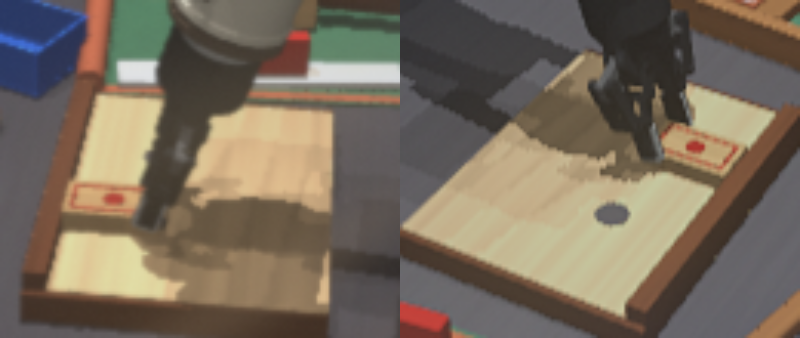

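Blank1 lies flat against the fence, with its far end touching it. Releasing, then on to blank2.

In the tool's units: -0.04 m / 0.4 = -0.1, -0.01 m / 0.4 = -0.025, 6 degrees / 360 = 0.0167.

```bash
echo '[[[0.03,0.01,0,-0.0075,0,0,0],[0.062,0,0,0,0,0,0],[0.062,0,0,0,0,0,0],[0.062,0,0,-0.025,0,0,0],[0.062,0,0,-0.1,0,0,0],[0.0,0,0,-0.1,0,0.0167,0],[0.0,0,0,0,0,0.0167,0],[0.0,0,0,0,0,0.0167,0]]]' | python3 inch.py | sed -n '1,4p'
echo '[[[0,0.0075,0.0975,0,0,0,0],[0,0.0075,0.0975,0,0,0,0],[0,0.0075,0.0975,0,0,0,0],[0,0.0075,0.0975,0,0,0,0],[0,0.0075,0.0975,0,0,0,0],[0,0.0075,0.0975,0,0,0,0],[0,0.0075,0.0975,0,0,0,-0.0194],[0,0,0,0,0,0,-0.0194]]]' | python3 inch.py | sed -n '1,2p'
echo '[[[0,0,0,0,0,0,-0.0194],[0,0,0,0,0,0,-0.0194],[0,0,0,0,0,0,-0.0194],[0,0,0,0,0,0,-0.0194],[0,0,0,0,0,0,-0.0194],[0,0,0,0,0,0,-0.0194],[0,0,0,0,0,0,-0.0194],[0,0,0,0,0,0,-0.0194]]]' | python3 inch.py | sed -n '1,2p'
echo '[[[0,0,0,0,0,0,-0.0194],[0,0,0,0,0,0,-0.0194],[0,0,0,0,0,0,0],[0,0,0,0,0,0,0]]]' | python3 inch.py | sed -n '1,2p'
python3 - <<'E'
from h import *
s=st(); R=np.array(s['tool_rot']); print(R.T@(np.array([.5315,.368,.053])-s['eef_pos']))
E
```

```text
clock: 23.27
eef_pos: [0.5583, 0.0545, 0.1324]
tool_rot: [[-0.999, -0.038, 0.013], [-0.038, 0.999, -0.005], [-0.013, -0.006, -1.0]]
wrist_force: [0.6, -0.2, -0.8]
clock: 23.93
eef_pos: [0.525, 0.3323, 0.127]
clock: 24.6
eef_pos: [0.5265, 0.3265, 0.1272]
clock: 24.93
eef_pos: [0.5266, 0.3266, 0.127]
24.93 [0.5266 0.3266 0.127 ] [[-0.071, -0.997, 0.012], [-0.997, 0.071, -0.005], [0.004, -0.012, -1.0]] [  25.    17.1   85.6   -0.5   76.8 -150.9] 0.0
[-0.04193122 -0.00109655  0.07386469]
```

```bash
echo '[[[0,-0.0525,-0.0025,0.0375,0,0,0],[0,-0.0525,0,0.0875,0,0,0],[0,0,0,0.05,0,0,0],[0,0,0,0.0125,0,0,0],[0,0,0,0.01,0,0,0],[0,0,0,0.01,0,0,0],[0,0,0,0.005,0,0,0],[0,0,0,0,0,0,0]]]' | python3 inch.py | sed -n '1,4p'
echo '[[[0,0,0,-0.05,0,0,0],[0,0,0,-0.075,0,0,0],[0.08,0,0,-0.075,0,0,0],[0.08,0.05,0,0,0,0,0],[0.08,0.05,0,0,0,0,0],[0.08,0,0,0,0,0,0],[0.08,0,0,0,0,0,0],[0.08,0,0,0,0,0,0]]]' | python3 inch.py | sed -n '1,3p'
python3 - <<'E'
from h import *
st();c,im=snap('wrist','w12')
hsv=cv2.cvtColor(im,cv2.COLOR_BGR2HSV)
m=((hsv[...,1]<90)&(hsv[...,2]>170)).astype(np.uint8); m[330:]=0
n,l,S,C=cv2.connectedComponentsWithStats(m)
for i in range(1,n):
    if S[i,4]>25: print(S[i],C[i].round(1), cv2.approxPolyDP(cv2.convexHull(np.argwhere(l==i)[:,::-1].astype(np.float32)),3,True).reshape(-1,2).tolist())
for d in (0,4):
  q=np.radians(28); print([ proj(c,[.5296+.058e-3*y,.335+.998e-3*y,z/1e3]).round(1).tolist() for y,z in [(-27+.883*d,60.1-.469*d),(8.3+.883*d,41.3-.469*d)]])
E
```

```text
clock: 25.6
eef_pos: [0.5322, 0.3681, 0.0434]
tool_rot: [[-0.068, -0.998, 0.014], [-0.998, 0.068, -0.003], [0.002, -0.014, -1.0]]
wrist_force: [-1.1, 0.0, 4.2]
clock: 26.27
eef_pos: [0.5281, 0.3286, 0.1226]
tool_rot: [[-0.068, -0.998, 0.013], [-0.998, 0.068, -0.004], [0.003, -0.013, -1.0]]
26.27 [0.5281 0.3286 0.1226] [[-0.068, -0.998, 0.013], [-0.998, 0.068, -0.004], [0.003, -0.013, -1.0]] [  25.1   17.5   85.6   -0.5   76.3 -150.9] 0.0723
[169 177  38   9  45] [190.2 177.8] [[169.0, 177.0], [205.0, 177.0], [206.0, 185.0]]
[257 216  50  56 644] [281.7 243.6] [[305.0, 217.0], [303.0, 269.0], [262.0, 270.0], [257.0, 217.0]]
[271 239  23  15 274] [281.8 245.8] [[293.0, 248.0], [280.0, 253.0], [271.0, 248.0], [271.0, 243.0], [286.0, 239.0]]
[[280.1, 204.3], [280.8, 241.2]]
[[280.2, 208.5], [280.9, 244.4]]
```

In the tool's units: -0.0195 m / 0.4 = -0.0488, 0.017 m / 0.4 = 0.0425, 7 degrees / 360 = 0.0194.

```bash
echo '[[[0.08,-0.0488,0,0.0425,0,0,0],[0.08,0,0,0,0,0.0194,0],[0.08,0,0,0,0,0.0194,0],[0.08,0,0,0,0,0.0194,0],[0.08,0,0,0,0,0.0194,0],[0.08,0,0,0,0,0,0],[0.08,0,0,0,0,0,0]]]' | python3 inch.py 30| sed -n '1,3p'
python3 -c "
from h import *
s=st(); R=np.array(s['tool_rot']); print(R.T@(np.array([.5287,.3200,.0525])-s['eef_pos']), R.T@ez)"
```

```text
clock: 26.9
eef_pos: [0.5286, 0.3494, 0.1026]
tool_rot: [[-0.061, -0.998, -0.022], [-0.879, 0.064, -0.472], [0.472, -0.01, -0.881]]
26.9 [0.5286 0.3494 0.1026] [[-0.061, -0.998, -0.022], [-0.879, 0.064, -0.472], [0.472, -0.01, -0.881]] [  36.8   32.6   71.   -21.5   94.8 -137.7] 0.0797
[ 0.00216946 -0.00144548  0.05806916] [ 0.47243666 -0.0100815  -0.88130697]
```

In the tool's units: 0.02 m / 0.4 = 0.05, 0.012 m / 0.4 = 0.03.

```bash
echo '[[[0.08,0.0055,-0.0035,0.05,0,0,0],[0.08,0,0,0.05,0,0,0],[0.08,0,0,0.03,0,0,0],[0.08,0,0,0.015,0,0,0],[0.08,0,0,0,0,0,0],[0.08,0,0,0,0,0,0]]]' | python3 inch.py 30 | sed -n '1,4p'
echo '[[[0.03,0,0,0,0,0,0],[0.03,0,0,0,0,0,0],[0.03,0,0,0,0,0,0],[0.03,0,0,0,0,0,0],[0.03,0,0,0,0,0,0],[0.03,0,0,0,0,0,0],[0.03,0,0,0,0,0,0]]]' | python3 inch.py 60
echo '[[[0.03,0.015,0,-0.0225,0,0,0],[0.03,0.02,0,-0.0325,0,0,0],[0.03,0.025,0,-0.05,0,0,0],[0.03,0.04,0,-0.075,0,0,0],[0.03,0.04,0,-0.075,0,0,0],[0.03,0,0,0,0,0,0],[0.03,0,0,0,0,0,0],[0.03,0,0,0,0,0,0]]]' | python3 inch.py
python3 - <<'E'
from h import *
s=st();c,im=snap('wrist','w13');st();c3,i3=snap('side','s13')
for nm,I in (('w',im),('s',i3)):
  hsv=cv2.cvtColor(I,cv2.COLOR_BGR2HSV)
  m=((hsv[...,1]<90)&(hsv[...,2]>(170 if nm=='w' else 130))).astype(np.uint8)
  if nm=='w': m[:150]=0
  else: m[:230]=0;m[350:]=0;m[:,:230]=0;m[:,380:]=0
  n,l,S,C=cv2.connectedComponentsWithStats(m)
  for i in range(1,n):
    if S[i,4]>15: print(nm,S[i],C[i].round(1), cv2.approxPolyDP(cv2.convexHull(np.argwhere(l==i)[:,::-1].astype(np.float32)),3,True).reshape(-1,2).tolist())
E
```

```text
clock: 27.4
eef_pos: [0.5296, 0.3185, 0.0553]
tool_rot: [[-0.065, -0.998, -0.02], [-0.879, 0.067, -0.471], [0.472, -0.013, -0.882]]
wrist_force: [0.6, -0.0, 0.3]
clock: 27.98
eef_pos: [0.5289, 0.3188, 0.0552]
tool_rot: [[-0.064, -0.998, -0.021], [-0.879, 0.067, -0.472], [0.473, -0.012, -0.881]]
wrist_force: [-6.0, -0.6, 6.2]
grip_width: 0.0463
gripper_force: 60.6
clock: 28.65
eef_pos: [0.5278, 0.3174, 0.1715]
tool_rot: [[-0.065, -0.998, -0.02], [-0.879, 0.067, -0.472], [0.472, -0.013, -0.881]]
wrist_force: [-0.2, 0.3, -1.6]
grip_width: 0.0456
gripper_force: 61.4
28.65 [0.5278 0.3174 0.1715] [[-0.065, -0.998, -0.02], [-0.879, 0.067, -0.472], [0.472, -0.013, -0.881]] [  34.8   27.3   70.7  -22.4   99.2 -141.5] 0.0456
28.7 [0.5276 0.3172 0.1706] [[-0.064, -0.998, -0.021], [-0.879, 0.067, -0.473], [0.473, -0.012, -0.881]] [  34.8   27.3   70.8  -22.4   99.2 -141.5] 0.0461
w [  0 150  21  24 328] [  7.5 158.7] [[20.0, 150.0], [13.0, 163.0], [0.0, 173.0], [0.0, 150.0]]
w [ 244  276   73   59 1009] [282.3 292.7] [[312.0, 333.0], [251.0, 323.0], [246.0, 314.0], [244.0, 281.0], [313.0, 276.0]
[... 283 characters left out ...]
.0, 360.0], [250.0, 360.0], [250.0, 351.0]]
s [315 230  33  31 458] [335.  248.5] [[347.0, 230.0], [342.0, 260.0], [315.0, 258.0], [337.0, 230.0]]
s [257 235  31  22 365] [269.3 247.8] [[287.0, 256.0], [257.0, 253.0], [261.0, 235.0], [279.0, 244.0]]
s [291 241   5   7  28] [292.7 244. ] [[295.0, 242.0], [291.0, 247.0], [291.0, 242.0]]
s [297 242  11   7  44] [301.3 245.2] [[307.0, 248.0], [298.0, 247.0], [298.0, 242.0]]
s [290 250  20  19  99] [300.3 255.8] [[309.0, 253.0], [306.0, 268.0], [290.0, 261.0], [292.0, 250.0]]
s [294 263   9   6  47] [298.1 265.6] [[302.0, 268.0], [294.0, 264.0], [300.0, 263.0]]
s [286 271  12  13  48] [289.9 279.1] [[297.0, 283.0], [286.0, 281.0], [288.0, 271.0]]
```

Run:
```python
from h import *
w=load('w13');s=load('s13')
for a,b in [((281.9,329.2),(298.1,265.6)),((245,281),(292.5,250.5)),((313,277),(309,253))]:
    p,e=tri(w,a,s,b); print(np.round(p,4),round(e,4))
# assume in-grip tilt hypotheses: predict wrist dot & raised frame row
S=[.5278,.3174,.1715]
R=np.array([[-0.065,-0.998,-0.02],[-0.879,0.067,-0.472],[0.472,-0.013,-0.881]])
i3=cv2.imread('pics/s13_raw.png'); cv2.imwrite('pics/x.png',cv2.resize(i3[235:300,270:330],None,fx=9,fy=9,interpolation=cv2.INTER_CUBIC))
```

```text
[0.5294 0.3429 0.1563] 0.0003
[0.5453 0.3162 0.1716] 0.0008
[0.5117 0.3166 0.17  ] 0.0001
```

Run:
```python
from h import *
# dot-blob in side image with looser threshold, 10px window
im=cv2.imread('pics/s13_raw.png'); 
sat=cv2.cvtColor(im,cv2.COLOR_BGR2HSV)[...,1]
for v in range(245,290,2): print(v,' '.join(f'{x:3d}' for x in sat[v,282:316]))
```

```text
245  60  64  57  58  62  58  64  73  76  77  76  76  81  90  93  90  88  85  84  85  83  83  85  83  77  70  66  73  65  66  69  67  69  53
247  65  54  48  36  27  42  61  90 103  87  84  85  90  96  95  91  89  87  85  85  85  86  87  87  83  78  73  68  65  64  66  65  65  66
249  73  64  41  28  25  38  68 116 144 142 136 130 134 136 135 135 135 131 127 121 116 110 107 100  95  91  90  89  91  83  72  66  69  65
251  72  71  57  30  23  33  82 138 140  97  28  20  17  32  36  36  42  56  62  70  74  86  93 105 111 120 124 135 139 121  75  62  70  72
253  70  71  72  62  37  34 100 144 124  52  26  70 128 134 128 125 118 114 102  95  77  62  52  47  29  16   9  40  94 100  46  39  53  68
255  75  75  76  72  69  73 107 141 108  32  40  94 139 147 147 144 145 146 145 146 146 147 147 147 140  94  19  60 118 114  50  41  50  64
257 114 112 108 105 102 107 134 139  89  31  66 126 144 146 147 146 147 145 143 143 145 145 146 145 132  63  18  76 132 121  59  43  52  76
259 118 117 119 114 123 129 136 122  57  45  87 139 145 147 144 146 144 143 142 142 140 141 141 142 120  43  40  98 137 
[... 1419 characters left out ...]

281  39 104 131 122  74  44  50  61  61  66  77  84  82  93 108 113 117 120 122 128 117  65  49  92 129 133 101  26  17  17  17  17  20  17
283  64 112 131 136 128 123 117 110 105  93  78  73  65  59  56  55  54  50  55  51  55  42  64 114 136 127  84  23  14  14  17  14  17  11
285 128 131 125 125 129 129 131 134 135 134 136 136 140 139 139 140 138 129 126 124 120 118 128 136 137 121  46  14  11  14  17  17  14  14
287 136 133 131 131 129 133 130 130 133 129 131 131 131 134 133 133 136 135 138 133 138 136 138 136 135 103  26  14  14  17  17  14  14  17
289 135 137 137 136 137 136 138 138 138 139 136 139 137 138 138 139 139 136 137 137 138 138 138 132 135 132 115 109 102 100  89  86  67  54
```

Blank2 is held at about 29° with no slip in the jaws. Levelling, turning, and placing it at board y = -45 mm.

In the tool's units: -7.3 degrees / 360 = -0.0203.

```bash
echo '[[[0.03,0,0,0,0,-0.0194,0],[0.03,0,0,0,0,-0.0194,0],[0.03,0,0,0,0,-0.0194,0],[0.03,0,0,0,0,-0.0203,0],[0.03,0,0,0,0,0,0.0194],[0.03,0,0,0,0,0,0.0194],[0.03,0,0,0,0,0,0.0194],[0.03,0,0,0,0,0,0.0194]]]' | python3 inch.py | sed -n '1,2p'
echo '[[[0.03,0,0,0,0,0,0.0194],[0.03,0,0,0,0,0,0.0194],[0.03,0,0,0,0,0,0.0194],[0.03,0,0,0,0,0,0.0194],[0.03,0,0,0,0,0,0.0194],[0.03,0,0,0,0,0,0.0194],[0.03,0,0,0,0,0,0.0194],[0.03,0,0,0,0,0,0.0194]]]' | python3 inch.py | sed -n '1,5p'
python3 - <<'E'
from h import *
R=np.array([[-0.065,-0.998,-0.02],[-0.879,0.067,-0.472],[0.472,-0.013,-0.881]]); a=np.radians(28.5)
h=np.array([.066,.998,0]); n=h*np.sin(a)+ez*np.cos(a)
bt=R.T@(np.array([.5292,.343,.1555])-.018*n-[.5278,.3174,.1715]); print('Bt',bt)
s=st();R=np.array(s['tool_rot'])
for z in (.1,.036,.03):
  T=bd(.050,-.045,z)-Rpl(-.5)@bt; print(T,R.T@(T-s['eef_pos']))
E
```

```text
clock: 29.42
eef_pos: [0.5276, 0.3169, 0.1699]
clock: 30.08
eef_pos: [0.5275, 0.3172, 0.1698]
tool_rot: [[-0.999, -0.032, 0.01], [-0.032, 0.999, -0.003], [-0.01, -0.003, -1.0]]
wrist_force: [0.7, -0.0, 0.5]
grip_width: 0.046
Bt [-0.03004048  0.00072307  0.01997825]
30.08 [0.5275 0.3172 0.1698] [[-0.999, -0.032, 0.01], [-0.032, 0.999, -0.003], [-0.01, -0.003, -1.0]] [ 24.   15.   83.1  -0.4  81.4 -67.7] 0.046
[ 0.58275047 -0.03691854  0.11971534] [-0.04340602 -0.35552548  0.05154371]
[ 0.58275047 -0.03691854  0.05571534] [-0.0427547  -0.3553349   0.11554011]
[ 0.58275047 -0.03691854  0.04971534] [-0.04269364 -0.35531703  0.12153977]
```

In the tool's units: -0.0395 m / 0.4 = -0.0988, -0.0048 m / 0.4 = -0.012, 0.5 degrees / 360 = 0.0014.

```bash
echo '[[[0.03,-0.012,-0.0988,0,0,0,0.0014],[0.03,-0.012,-0.0988,0,0,0,0],[0.03,-0.012,-0.0988,0,0,0,0],[0.03,-0.012,-0.0988,0,0,0,0],[0.03,-0.012,-0.0988,0,0,0,0],[0.03,-0.012,-0.0988,0.025,0,0,0],[0.03,-0.012,-0.0988,0.025,0,0,0],[0.03,-0.012,-0.0988,0.025,0,0,0]]]' | python3 inch.py | sed -n '1,2p'
echo '[[[0.03,-0.012,-0.0988,0.05,0,0,0],[0.03,0,0,0.075,0,0,0],[0.03,0,0,0.07,0,0,0],[0.03,0,0,0.01,0,0,0],[0.03,0,0,0,0,0,0],[0.03,0,0,0,0,0,0]]]' | python3 inch.py | sed -n '1,5p'
python3 -c "
from h import *
s=st(); R=np.array(s['tool_rot']); print(R.T@(np.array([.5828,-.0369,.0497])-s['eef_pos']))"
```

```text
clock: 30.75
eef_pos: [0.5757, 0.0007, 0.1409]
clock: 31.25
eef_pos: [0.583, -0.034, 0.0623]
tool_rot: [[-0.999, -0.03, 0.012], [-0.03, 1.0, -0.002], [-0.012, -0.002, -1.0]]
wrist_force: [0.0, -1.0, 0.3]
grip_width: 0.0455
31.25 [ 0.583  -0.034   0.0623] [[-0.999, -0.03, 0.012], [-0.03, 1.0, -0.002], [-0.012, -0.002, -1.0]] [ -10.9   16.3   94.7    0.    68.3 -102.6] 0.0455
[ 0.00039788 -0.00284727  0.01256553]
```

In the tool's units: 0.004 m / 0.4 = 0.01, 0.003 m / 0.4 = 0.0075, -0.5 degrees / 360 = -0.0014.

```bash
echo '[[[0.03,0,-0.007,0.01,0,0,-0.0014],[0.03,0,0,0.0075,0,0,0],[0.03,0,0,0.0075,0,0,0],[0.03,0,0,0,0,0,0],[0.03,0,0,0,0,0,0]]]' | python3 inch.py | sed -n '1,2p;4p'
for i in 1 2; do echo '[[[0.03,0,0,0.005,0,0,0],[0.03,0,0,0,0,0,0],[0.03,0,0,0,0,0,0]]]' | python3 inch.py | sed -n '1,2p;4p'; done
```

```text
clock: 31.67
eef_pos: [0.5829, -0.037, 0.0515]
wrist_force: [-0.7, -0.2, -0.4]
clock: 31.92
eef_pos: [0.583, -0.0371, 0.0495]
wrist_force: [1.6, 0.4, 1.1]
clock: 32.17
eef_pos: [0.5834, -0.0371, 0.0492]
wrist_force: [-9.1, 1.5, 25.8]
```

The rows are not in the units I measure in: shifts go in shares of 0.4 m and turns go in shares of 360 degrees. I convert before sending: -0.003 m / 0.4 = -0.0075, -0.002 m / 0.4 = -0.005.

```bash
echo '[[[0.03,-0.0075,0,-0.0025,0,0,0],[0.03,-0.0075,0,0,0,0,0],[0.03,-0.005,0,0,0,0,0],[0.03,0,0,0,0,0,0],[0.03,0,0,0,0,0,0]]]' | python3 inch.py | sed -n '1,2p;4p'
echo '[[[0.03,-0.005,0,0,0,0,0],[0.03,0,0,0,0,0,0],[0.03,0,0,0,0,0,0]]]' | python3 inch.py | sed -n '1,2p;4p'
```

```text
clock: 32.58
eef_pos: [0.5872, -0.0369, 0.0492]
wrist_force: [-44.9, -1.3, 39.2]
clock: 32.83
eef_pos: [0.5874, -0.0368, 0.0491]
wrist_force: [-64.2, -1.7, 50.7]
```

In the tool's units: -0.04 m / 0.4 = -0.1, -0.03 m / 0.4 = -0.075.

```bash
sed -i 's/\.5612,/.5560,/' h.py; echo '[[[0.03,0.01,0,-0.005,0,0,0],[0.03,0,0,0,0,0,0],[0.062,0,0,0,0,0,0],[0.062,0,0,0,0,0,0],[0.062,0,0,-0.025,0,0,0],[0.062,0.025,0,-0.1,0,0,0],[0.085,0.075,0,-0.075,0,0,0],[0.085,0.075,0,-0.075,0,0,0]]]' | python3 inch.py | sed -n '1,4p'
echo '[[[0.085,0.075,0,-0.075,0,0,0],[0.085,0.075,0.1,-0.05,0,0,0],[0.085,0,0,0,0,0,0],[0.085,0,0,0,0,0,0],[0.085,0,0,0,0,0,0]]]' | python3 inch.py | sed -n '1,4p'
python3 - <<'E'
from h import *
st();c,im=snap('wrist','w14')
hsv=cv2.cvtColor(im,cv2.COLOR_BGR2HSV)
red=(((hsv[...,0]<6)|(hsv[...,0]>174))&(hsv[...,1]>140)&(hsv[...,2]>70))
wh=((hsv[...,1]<80)&(hsv[...,2]>150))
for nm,m in (('r',red),('w',wh)):
  n,l,S,C=cv2.connectedComponentsWithStats(m.astype(np.uint8))
  for i in range(1,n):
    if S[i,4]>25: print(nm,S[i],C[i].round(1),at(c,*C[i],.048), [at(c,*p,.048)[:2].tolist()+p.tolist() for p in cv2.approxPolyDP(cv2.convexHull(np.argwhere(l==i)[:,::-1].astype(np.float32)),3,True).reshape(-1,2)])
E
```

```text
clock: 33.5
eef_pos: [0.5183, -0.0393, 0.1603]
tool_rot: [[-0.999, -0.038, 0.012], [-0.038, 0.999, -0.002], [-0.012, -0.002, -1.0]]
wrist_force: [0.2, -0.4, 0.8]
clock: 33.92
eef_pos: [0.4646, -0.0103, 0.2033]
tool_rot: [[-0.999, -0.039, 0.013], [-0.039, 0.999, -0.002], [-0.013, -0.003, -1.0]]
wrist_force: [1.3, -0.2, -0.0]
33.92 [ 0.4646 -0.0103  0.2033] [[-0.999, -0.039, 0.013], [-0.039, 0.999, -0.002], [-0.013, -0.003, -1.0]] [ -10.8   -4.2  100.2    0.    83.3 -103. ] 0.0849
r [  26  188   54   90 1727] [ 50.9 233.4] [ 0.5166 -0.2432  0.048 ] [[0.5645, -0.2306, 72.0, 275.0], [0.5662, -0.2455, 58.0, 276.0], [0.4796, -0.2586, 27.0, 198.0], [0.4679, -0.2192, 66.0, 188.0], [0.5497, -0.2208, 79.0, 263.0]]
r [ 70 240  13  14  38] [ 76.9 246.8] [ 0.5308 -0.2197  0.048 ] [[0.5252, -0.2157, 80.0, 242.0], [0.5297, -0.2144, 82.0, 246.0], [0.5382, -0.225, 73.0, 253.0], [0.5255, -0.2228, 73.0, 242.0]]
r [328 316  13  12 116] [334.1 321.6] [0.614  0.0558 0.048 ] [[0.6156, 0.0627, 340.0, 323.0], [0.6214, 0.0553, 333.0, 327.0], [0.6121, 0.0487, 328.0, 320.0], [0.6063, 0.0562, 335.0, 316.0]]
w [ 
[... 2442 characters left out ...]
9, -0.0272, 261.0, 327.0], [0.6309, -0.0398, 250.0, 331.0], [0.6186, -0.0444, 246.0, 322.0], [0.6141, -0.0331, 256.0, 319.0]]
w [355 330  25  10 126] [366.9 335.3] [0.6312 0.0954 0.048 ] [[0.6301, 0.1093, 379.0, 335.0], [0.6342, 0.082, 355.0, 337.0], [0.6271, 0.0835, 357.0, 332.0], [0.6235, 0.1003, 372.0, 330.0]]
w [278 333  31   7 148] [292.6 336.3] [0.6363 0.0098 0.048 ] [[0.6381, 0.0277, 308.0, 338.0], [0.6407, -0.0024, 282.0, 339.0], [0.6353, -0.0073, 278.0, 335.0], [0.6325, 0.025, 306.0, 334.0]]
w [180 334  52   6 159] [208.3 337.1] [ 0.6413 -0.0881  0.048 ] [[0.636, -0.0617, 231.0, 334.0], [0.6431, -0.0618, 231.0, 339.0], [0.6452, -0.121, 180.0, 339.0], [0.6395, -0.1183, 182.0, 335.0]]
```

```bash
python3 - <<'E'
import cv2
im=cv2.imread('pics/w14_raw.png'); cv2.imwrite('pics/w14v.png',cv2.resize(im,(800,600),interpolation=cv2.INTER_CUBIC))
E
python3 - <<'E'
from h import *
w=load('w14')
for q in [(7,98),(46,91),(125,309),(107,326)]: print(at(w,*q,.011))
print([proj(w,p).round(0).tolist() for p in [(.387,-.2847,.011),(.3802,-.2454,.011),(.656,-.1974,.011),(.4757,-.2546,.053),(.5643,-.2421,.053)]])
im=cv2.imread('pics/w14_raw.png')
hsv=cv2.cvtColor(im,cv2.COLOR_BGR2HSV)
# bright-red rail top
m=(((hsv[...,0]<6)|(hsv[...,0]>174))&(hsv[...,1]>140)&(hsv[...,2]>160)).astype(np.uint8); m[:,120:]=0
p=np.argwhere(m)[:,::-1].astype(np.float32); r=cv2.minAreaRect(p); print(r,len(p)); print([at(w,*q,.053) for q in cv2.boxPoints(r)],at(w,*r[0],.053))
st()
E
```

```text
[ 0.3883 -0.2856  0.011 ]
[ 0.3799 -0.2463  0.011 ]
[ 0.6345 -0.201   0.011 ]
[ 0.6613 -0.227   0.011 ]
[[8.0, 97.0], [47.0, 91.0], [130.0, 323.0], [26.0, 196.0], [58.0, 277.0]]
((43.962158203125, 281.6334228515625), (55.78409957885742, 168.78329467773438), 6.995192527770996) 1380
[array([ 0.6794, -0.3216,  0.053 ]), array([ 0.4744, -0.2539,  0.053 ]), array([ 0.4792, -0.203 ,  0.053 ]), array([ 0.6881, -0.2606,  0.053 ])] [ 0.5704 -0.2573  0.053 ]
33.97 [ 0.4647 -0.0105  0.2026] [[-0.999, -0.038, 0.012], [-0.038, 0.999, -0.002], [-0.012, -0.002, -1.0]] [ -10.8   -4.1  100.2    0.    83.3 -103. ] 0.0851
```

In the tool's units: -0.0387 m / 0.4 = -0.0968, 0.018 m / 0.4 = 0.045, -7 degrees / 360 = -0.0194.

```bash
echo '[[[0.06,-0.02,-0.0968,0.045,0,0,0],[0.06,-0.02,-0.0968,0.045,0,0,0],[0.06,-0.02,-0.0968,0.045,0,0,0],[0.06,-0.02,-0.0968,0.045,0,0,0],[0.06,-0.02,-0.0968,0.045,0,0,0],[0.06,-0.02,-0.0968,0.045,0,0,0],[0.06,0,0,0,0,0.0019,-0.0194],[0.06,0,0,0,0,0,-0.0019]]]' | python3 inch.py | sed -n '1,2p'
echo '[[[0.06,0,0,0,0,0,0],[0.06,0,0,0,0,0,0]]]' | python3 inch.py | sed -n '1,2p'
python3 - <<'E'
from h import *
s=st(); R=np.array(s['tool_rot']); print(R.T@(np.array([.5215,-.2405,.037])-s['eef_pos']))
w,im=snap('wrist','w15')
hsv=cv2.cvtColor(im,cv2.COLOR_BGR2HSV)
m=(((hsv[...,0]<6)|(hsv[...,0]>174))&(hsv[...,1]>140)&(hsv[...,2]>70)).astype(np.uint8)
n,l,S,C=cv2.connectedComponentsWithStats(m)
for i in range(1,n):
  if S[i,4]>200:
    r=cv2.minAreaRect(np.argwhere(l==i)[:,::-1].astype(np.float32)); print(S[i],r[1:],[at(w,*q,.053)[:2].tolist() for q in cv2.boxPoints(r)],at(w,*r[0],.053))
E
```

```text
clock: 34.63
eef_pos: [0.5196, -0.2333, 0.0974]
clock: 34.8
eef_pos: [0.5202, -0.2308, 0.1001]
34.8 [ 0.5202 -0.2308  0.1001] [[-0.986, -0.169, -0.0], [-0.169, 0.986, -0.003], [0.001, -0.003, -1.0]] [-3.160e+01  1.300e+01  9.420e+01 -1.000e-01  7.280e+01 -1.313e+02] 0.0597
[ 0.00028173 -0.00957474  0.06313757]
[ 250  161   29  135 3359] ((134.0585174560547, 27.273088455200195), 88.53119659423828) [[0.4741, -0.2582], [0.4709, -0.2423], [0.561, -0.2248], [0.5647, -0.2431]] [ 0.5144 -0.2427  0.053 ]
```

In the tool's units: 0.025 m / 0.4 = 0.0625, 0.02 m / 0.4 = 0.05.

```bash
echo '[[[0.06,0.005,-0.0258,0.05,0,0,0],[0.06,0,0,0.0625,0,0,0],[0.06,0,0,0.0375,0,0,0],[0.06,0,0,0.0075,0,0,0],[0.06,0,0,0,0,0,0],[0.06,0,0,0,0,0,0]]]' | python3 inch.py | sed -n '1,4p'
echo '[[[0.005,0,0,0,0,0,0],[0.005,0,0,0,0,0,0],[0.005,0,0,0,0,0,0],[0.005,0,0,0,0,0,0],[0.005,0,0,0,0,0,0],[0.005,0,0,0,0,0,0]]]' | python3 inch.py 80
echo '[[[0.005,0,0,-0.05,0,0,0],[0.005,0,0,-0.075,0,0,0],[0.005,0,0,-0.075,0,0,0],[0.005,0,0,-0.05,0,0,0.0194],[0.005,0,0,0,0,0,0],[0.005,0,0,0,0,0,0]]]' | python3 inch.py
```

```text
clock: 35.35
eef_pos: [0.5204, -0.2419, 0.0385]
tool_rot: [[-0.985, -0.171, 0.001], [-0.171, 0.985, -0.004], [-0.0, -0.004, -1.0]]
wrist_force: [0.7, -0.7, 0.1]
clock: 35.85
eef_pos: [0.5203, -0.2423, 0.0382]
tool_rot: [[-0.985, -0.171, 0.001], [-0.171, 0.985, -0.004], [-0.0, -0.004, -1.0]]
wrist_force: [-1.3, -0.1, 7.7]
grip_width: 0.0166
gripper_force: 79.4
clock: 36.35
eef_pos: [0.5201, -0.2419, 0.1379]
tool_rot: [[-0.999, -0.051, 0.001], [-0.051, 0.999, -0.004], [-0.001, -0.004, -1.0]]
wrist_force: [0.1, 0.4, -2.5]
grip_width: 0.0164
gripper_force: 78.7
```

In the tool's units: -0.01 m / 0.4 = -0.025, 7 degrees / 360 = 0.0194.

```bash
echo '[[[0.005,0,0,-0.025,0,0,0.0194],[0.005,0,0,0,0,0,0.0194],[0.005,0,0,0,0,0,0.0194],[0.005,0,0,0,0,0,0.0194],[0.005,0,0,0,0,0,0.0194],[0.005,0,0,0,0,0,0.0194],[0.005,0,0,0,0,0,0.0194],[0.005,0,0,0,0,0,0.0194]]]' | python3 inch.py | sed -n '1,3p'
echo '[[[0.005,0,0,0,0,0,0.0194],[0.005,0,0,0,0,0,0.0194],[0.005,0,0,0,0,0,0.0194],[0.005,0,0,0,0,0,0.0194],[0.005,0,0,0,0,0,0.0186],[0.005,0,0,0,0,0,0],[0.005,0,0,0,0,0,0]]]' | python3 inch.py | sed -n '1,3p'
python3 - <<'E'
from h import *
s=st(); R=np.array(s['tool_rot']); print(R.T@(bd(-.02,0,.075)-s['eef_pos']), np.degrees(np.arctan2(R[1,0],R[0,0])))
E
```

```text
clock: 37.02
eef_pos: [0.5193, -0.2414, 0.1453]
tool_rot: [[-0.597, 0.802, -0.003], [0.802, 0.597, -0.002], [0.0, -0.003, -1.0]]
clock: 37.6
eef_pos: [0.5194, -0.2415, 0.1459]
tool_rot: [[-0.043, 0.999, -0.002], [0.999, 0.043, -0.002], [-0.002, -0.002, -1.0]]
37.6 [ 0.5194 -0.2415  0.1459] [[-0.043, 0.999, -0.002], [0.999, 0.043, -0.002], [-0.002, -0.002, -1.0]] [-32.6  11.3  90.5  -0.2  78.2 -35. ] 0.0169
[0.24789484 0.02748826 0.07035362] 92.48085493896609
```

In the tool's units: 0.0354 m / 0.4 = 0.0885, 0.0039 m / 0.4 = 0.0098, 0.2 degrees / 360 = 0.0006.

```bash
echo '[[[0.005,0.0885,0.0098,0,0,0,0.0006],[0.005,0.0885,0.0098,0,0,0,0],[0.005,0.0885,0.0098,0,0,0,0],[0.005,0.0885,0.0098,0,0,0,0],[0.005,0.0885,0.0098,0,0,0,0],[0.005,0.0885,0.0098,0,0,0,0],[0.005,0.0885,0.0098,0,0,0,0],[0.005,0,0,0.05,0,0,0]]]' | python3 inch.py | sed -n '1,2p'
echo '[[[0.005,0,0,0.0625,0,0,0],[0.005,0,0,0.0563,0,0,0],[0.005,0,0,0,0,0,0],[0.005,0,0,0,0,0,0]]]' | python3 inch.py | sed -n '1,4p'
python3 -c "
from h import *
s=st(); R=np.array(s['tool_rot']); print(R.T@(bd(-.02,0,.065)-s['eef_pos']))"
```

```text
clock: 38.27
eef_pos: [0.5398, 0.0119, 0.1289]
clock: 38.6
eef_pos: [0.5378, 0.0067, 0.0782]
tool_rot: [[-0.038, 0.999, -0.003], [0.999, 0.038, -0.003], [-0.003, -0.003, -1.0]]
wrist_force: [0.5, 1.1, -1.8]
38.6 [0.5378 0.0067 0.0782] [[-0.038, 0.999, -0.003], [0.999, 0.038, -0.003], [-0.003, -0.003, -1.0]] [-7.4 10.8 99.6 -0.2 69.8 -9.5] 0.0165
[ 0.00060387 -0.001744    0.01320594]
```

```bash
echo '[[[0.005,0,-0.0038,0.02,0,0,0],[0.005,0,0,0.0075,0,0,0],[0.005,0,0,0.005,0,0,0],[0.005,0,0,0,0,0,0],[0.005,0,0,0,0,0,0]]]' | python3 inch.py | sed -n '1,2p;4p'
echo '[[[0.005,0,0,0.0025,0,0,0],[0.005,0,0,0,0,0,0],[0.005,0,0,0,0,0,0]]]' | python3 inch.py | sed -n '1,2p;4p'
```

```text
clock: 39.02
eef_pos: [0.5372, 0.0065, 0.0664]
wrist_force: [0.5, 0.1, -2.6]
clock: 39.27
eef_pos: [0.5372, 0.0065, 0.0652]
wrist_force: [0.4, -0.7, -0.8]
```

In the tool's units: 0.003 m / 0.4 = 0.0075, 0.0003 m / 0.4 = 0.0008.

```bash
echo '[[[0.005,0,0.0075,0.0008,0,0,0],[0.005,0,0.0075,0,0,0,0],[0.005,0,0.0075,0,0,0,0],[0.005,0,0.0075,0,0,0,0],[0.005,0,0,0,0,0,0],[0.005,0,0,0,0,0,0]]]' | python3 inch.py | sed -n '1,2p;4p'
echo '[[[0.005,0,0.005,0,0,0,0],[0.005,0,0.005,0,0,0,0],[0.005,0,0,0,0,0,0],[0.005,0,0,0,0,0,0]]]' | python3 inch.py | sed -n '1,2p;4p'
echo '[[[0.005,0,0.005,0,0,0,0],[0.005,0,0,0,0,0,0],[0.005,0,0,0,0,0,0]]]' | python3 inch.py | sed -n '1,2p;4p'
```

```text
clock: 39.77
eef_pos: [0.5495, 0.007, 0.0652]
wrist_force: [-0.1, 0.3, 5.2]
clock: 40.1
eef_pos: [0.5531, 0.0071, 0.0651]
wrist_force: [-2.8, -0.3, 7.6]
clock: 40.35
eef_pos: [0.555, 0.0072, 0.0652]
wrist_force: [-4.1, -0.6, 8.2]
```

In the tool's units: 0.002 m / 0.4 = 0.005.

```bash
for i in 1 2; do echo '[[[0.005,0,0.005,0,0,0,0],[0.005,0,0,0,0,0,0],[0.005,0,0,0,0,0,0]]]' | python3 inch.py | sed -n '2p;4p'; done
```

```text
eef_pos: [0.557, 0.0073, 0.0652]
wrist_force: [-4.2, -0.7, 9.1]
eef_pos: [0.559, 0.0074, 0.0652]
wrist_force: [-4.2, -0.1, 8.7]
```

In the tool's units: 0.0015 m / 0.4 = 0.0038.

```bash
for i in 1 2; do echo '[[[0.005,0,0.0038,0,0,0,0],[0.005,0,0,0,0,0,0],[0.005,0,0,0,0,0,0]]]' | python3 inch.py | sed -n '2p;4p'; done
```

```text
eef_pos: [0.5594, 0.0074, 0.0652]
wrist_force: [-15.7, -0.5, 17.7]
eef_pos: [0.5598, 0.0073, 0.0653]
wrist_force: [-27.5, -1.7, 25.6]
```

In the tool's units: -0.003 m / 0.4 = -0.0075, 0.001 m / 0.4 = 0.0025.

```bash
echo '[[[0.005,0,0.0025,0,0,0,0],[0.005,0,0,0,0,0,0],[0.005,0,-0.0075,-0.0013,0,0,0],[0.005,0,0,0,0,0,0],[0.005,0,0,0,0,0,0]]]' | python3 inch.py | sed -n '2p;4p'
echo '[[[0.05,0,0,0,0,0,0],[0.05,0,0,0,0,0,0],[0.05,0,0,0,0,0,0],[0.05,0,0,0,0,0,0],[0.05,0,0,-0.05,0,0,0],[0.05,0,0,-0.075,0,0,0],[0.05,0,-0.075,-0.075,0,0,0],[0.05,0,-0.075,-0.075,0,0,0]]]' | python3 inch.py | sed -n '2p;4,5p'
echo '[[[0.085,-0.1,-0.075,-0.05,0,0,0],[0.085,-0.1,-0.075,0,0,0,0],[0.085,-0.1,0,0,0,0,0],[0.085,-0.1,0,0,0,0,0],[0.085,-0.05,0,0,0,0,0],[0.085,0,0,0,0,0,0]]]' | python3 inch.py | sed -n '2p;4,5p'
python3 - <<'E'
from h import *
c,im=snap('side','s16');c2,i2=snap('scene','c16')
cv2.imwrite('pics/s16v.png',np.hstack([cv2.resize(im[175:275,235:360],(400,320),interpolation=cv2.INTER_CUBIC),cv2.resize(i2[165:285,175:325],(400,320),interpolation=cv2.INTER_CUBIC)]))
E
```

```text
eef_pos: [0.5594, 0.0073, 0.0652]
wrist_force: [-8.9, 0.6, 6.3]
eef_pos: [0.5007, 0.0057, 0.1747]
wrist_force: [-0.1, -0.8, 1.0]
grip_width: 0.0498
eef_pos: [0.4585, -0.1638, 0.1901]
wrist_force: [0.6, 0.9, -0.0]
grip_width: 0.0855
```

View pics/s16v.png

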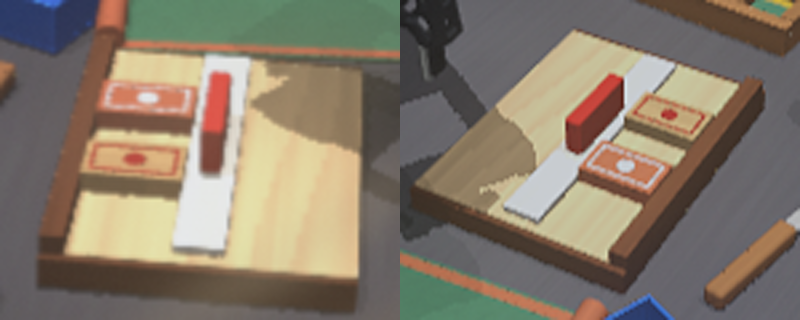

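Both blanks sit against the fence and the straightedge runs along their ends. Last check is whether the mallet has moved, plus a numeric check of the dots.

Run:
```python
from h import *
a=cv2.imread('pics/c7_raw.png')[260:370,60:185];b=cv2.imread('pics/c16_raw.png')[260:370,60:185]
d=cv2.absdiff(a,b).max(2); print('mallet diff px',(d>40).sum())
s=load('s16');c=load('c16')
f=lambda x,y:(235+x/3.2,175+y/3.2); g=lambda x,y:(175+(x-400)/(400/150),165+y/(320/120))
for A,Bp in [((148,98),(627,166)),((135,158),(683,115))]: 
    p,e=tri(s,f(*A),c,g(*Bp)); print(p.round(4),round(e,4), 'board x,y',((p-B0)@bx).round(4),((p-B0)@by).round(4))
```

```text
mallet diff px 2861
[ 0.6231 -0.0349  0.0481] 0.0054 board x,y 0.0654 -0.0455
[0.6248 0.0605 0.0496] 0.0181 board x,y 0.0708 0.0498
```

Run:
```python
from h import *
st()
w,im=snap('wrist','w17'); c=load('c16'); i2=cv2.imread('pics/c16_raw.png'); i1=cv2.imread('pics/c7_raw.png'); c0=load('scene0'); i0=cv2.imread('pics/scene0_raw.png')
for nm,I,cal in (('wrist',im,w),('c0',i0,c0),('c7',i1,c),('c16',i2,c)):
  hsv=cv2.cvtColor(I,cv2.COLOR_BGR2HSV)
  m=((hsv[...,0]>=13)&(hsv[...,0]<=24)&(hsv[...,1]>70)&(hsv[...,2]>60)).astype(np.uint8)
  if nm!='wrist': m[:240]=0;m[350:]=0;m[:,200:]=0
  n,l,S,C=cv2.connectedComponentsWithStats(m)
  for i in range(1,n):
    if S[i,4]>300: print(nm,S[i],C[i].round(1),at(cal,*C[i],.05))
  g=((hsv[...,0]>=3)&(hsv[...,0]<=12)&(hsv[...,1]>80)&(hsv[...,2]<110)).astype(np.uint8)
  n,l,S,C=cv2.connectedComponentsWithStats(g)
  for i in range(1,n):
    if S[i,4]>300 and (nm=='wrist' or C[i][1]>260 and C[i][0]<200): print(' dark',nm,S[i],C[i].round(1),at(cal,*C[i],.04))
```

```text
43.03 [ 0.4585 -0.1606  0.1899] [[-0.033, 0.999, -0.0], [0.999, 0.033, -0.003], [-0.003, -0.001, -1.0]] [-28.3  -0.7  98.4  -0.2  82.3 -30.2] 0.0847
wrist [  263     0   252   183 14576] [320.6 106.4] [ 0.491  -0.0783  0.05  ]
wrist [ 287  334   76   47 2062] [323.2 352.3] [ 0.5131 -0.3371  0.05  ]
 dark wrist [399   0  23  58 845] [409.2  27.9] [ 0.5596 -0.016   0.04  ]
 dark wrist [458 212  46 123 817] [471.4 262.5] [ 0.6589 -0.2259  0.04  ]
 dark wrist [182 351  49  31 500] [204.6 362.6] [ 0.3779 -0.3656  0.04  ]
c0 [ 108  282   65   47 1536] [147.9 304. ] [ 0.5526 -0.3731  0.05  ]
 dark c0 [ 42 402  62  18 668] [ 69.5 411.6] [ 0.5927 -0.6125  0.04  ]
c7 [ 109  282   65   47 1538] [149.  304.2] [ 0.5549 -0.3722  0.05  ]
 dark c7 [ 42 402  62  18 673] [ 69.4 411.6] [ 0.5925 -0.6126  0.04  ]
c16 [ 100  280   59   48 1507] [133.8 303.4] [ 0.5257 -0.3871  0.05  ]
 dark c16 [ 42 402  62  18 663] [ 69.5 411.6] [ 0.5927 -0.6125  0.04  ]
```

The mallet was knocked about 3 cm, but it is still upright and well inside the roll. One overhead wrist picture will check how square the blanks are.

In the tool's units: 0.036 m / 0.4 = 0.09, 0.02 m / 0.4 = 0.05.

```bash
echo '[[[0.085,0.09,0.05,-0.03,0,0,0],[0.085,0.09,0.05,-0.03,0,0,0],[0.085,0.09,0.05,-0.03,0,0,0],[0.085,0.09,0.05,-0.03,0,0,0],[0.085,0.09,0.05,-0.03,0,0,0],[0.085,0,0,0,0,0,0],[0.085,0,0,0,0,0,0]]]' | python3 inch.py | sed -n 2p
python3 - <<'E'
from h import *
w,im=snap('wrist','w18')
hsv=cv2.cvtColor(im,cv2.COLOR_BGR2HSV)
red=(((hsv[...,0]<6)|(hsv[...,0]>174))&(hsv[...,1]>140)&(hsv[...,2]>70)); wh=((hsv[...,1]<80)&(hsv[...,2]>140))
for nm,m,zz in (('r',red,.048),('w',wh,.048)):
  n,l,S,C=cv2.connectedComponentsWithStats(m.astype(np.uint8))
  for i in range(1,n):
    if S[i,4]>100 and S[i,4]<9000:
      p=np.argwhere(l==i)[:,::-1].astype(np.float32); h=cv2.approxPolyDP(cv2.convexHull(p),4,True).reshape(-1,2)
      q=(S[i,2]>90); z=.038 if q else zz
      print(nm,S[i].tolist(),at(w,*C[i],z)[:2].tolist(),[at(w,*k,z)[:2].tolist() for k in h])
E
```

```text
eef_pos: [0.5499, 0.0212, 0.248]
r [337, 149, 13, 14, 105] [0.6185, 0.0546] [[0.625, 0.0528], [0.6168, 0.0481], [0.6115, 0.0566], [0.6175, 0.0622]]
r [280, 158, 17, 86, 1284] [0.561, 0.0018] [[0.5639, 0.0504], [0.5715, -0.0483], [0.5573, -0.0515], [0.5509, 0.0455]]
w [515, 0, 45, 28, 1068] [0.7869, 0.1947] [[0.8084, 0.1855], [0.7827, 0.1841], [0.7688, 0.1927], [0.7618, 0.2036], [0.8018, 0.2045]]
w [328, 54, 23, 77, 830] [0.6093, 0.1113] [[0.6122, 0.0819], [0.5994, 0.0825], [0.5979, 0.1529], [0.6057, 0.154], [0.6136, 0.1534], [0.6199, 0.1073], [0.6208, 0.0904]]
w [356, 54, 24, 76, 1159] [0.6371, 0.1198] [[0.642, 0.1553], [0.6466, 0.0873], [0.6299, 0.0846], [0.6267, 0.1512]]
w [269, 63, 40, 236, 6774] [0.5585, 0.0355] [[0.5728, 0.1448], [0.5835, -0.127], [0.5465, -0.1285], [0.535, 0.1424]]
w [195, 70, 14, 36, 187] [0.4675, 0.1191] [[0.4699, 0.1013], [0.4608, 0.1048], [0.4613, 0.1339], [0.4741, 0.1317]]
w [218, 73, 19, 65, 693] [0.4927, 0.1038] [[0.4881, 0.1323], [0.5021, 0.1293], [0.4953, 0.0722], [0.4825, 0.0696]]
w [459, 120, 47, 81, 1180] [0.7694, 0.0563] [[0.7821, 0.096], [0.7692, 0.0117], [0.7555, 0.0124], [0.7688, 0.0955]]
w [321, 179, 15, 11, 122] [0.6045, 0.0226] [[0.611, 0.0277], [0.6109, 0.0173], [0.5972, 0.018], [0.5986, 0.0284]]
w [351, 179, 18, 28, 323] [0.6423, 0.0163] [[0.6343, 0.0297], [0.6488, 0.0303], [0.6495, -0.0013], [0.6336, 0.0064]]
w [309, 219, 61, 30, 534] [0.6215, -0.0351] [[0.6566, -0.0207], [0.656, -0.0528], [0.5888, -0.0555], [0.5876, -0.0209]]
w [331, 227, 16, 14, 181] [0.6222, -0.0366] [[0.6314, -0.0369], [0.6191, -0.0451], [0.6133, -0.0337], [0.6258, -0.0282]]
w [353, 253, 9, 46, 206] [0.6513, -0.0898] [[0.6498, -0.061], [0.6522, -0.1242], [0.6428, -0.064]]
w [343, 259, 9, 40, 134] [0.6383, -0.0948] [[0.6386, -0.0695], [0.6431, -0.0999], [0.6369, -0.1248]]
```

```bash
python3 -c "
from plant import arm
print(arm.hand_in())"
```

```text
the job is handed in; nothing more can be done
None
```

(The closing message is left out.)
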